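Fill the sonicator basket with seven sample tubes

TASK

Fill up the round basket of the ultrasonic bath: pack the two remaining blue-capped tubes, the one standing on the bench and the one lying in the transport tray, in with the five already there, closing those up as needed, so that all seven stand upright side by side on the basket's floor. It is glass, so lower the tubes in, do not drop them, and leave the orange-capped tube, the bottle and the beaker where they are.

Things in the scene. Friction and masses are not known exactly. Their poses are not given: they have to be found in the camera images.
- blue1: amber glass sample tube with blue screw cap and blue band, standing loose in the basket at the start. Body 38 mm in diameter, straight from 18 to 66 mm above its underside; foot tapered to a flat underside 32 mm wide; shoulder tapered to 34 mm and flat on top at 83 mm; straight cap 16 mm in diameter, top at 124 mm. Origin: centre of its underside; own z: from underside to cap.
- blue2: the same kind of tube as blue1, standing loose in the basket. All tubes: 70 to 110 g, centre of mass about 44 mm above the underside; they slide on the basket's floor when pushed with less than 1 N
- blue3: the same kind of tube as blue1, standing loose in the basket
- blue4: the same kind of tube as blue1, standing loose in the basket
- blue5: the same kind of tube as blue1, standing loose in the basket
- blue6: the same kind of tube as blue1, standing upright on the bench at the start; to be packed
- blue7: the same kind of tube as blue1, lying in the tray at the start, its neck in a slot; to be packed. Its own z axis is level and points to the cap; its axis is 34 mm above the bench; the middle of its body can be gripped from both sides
- orange: a tube of the same shape with an orange cap and band, lying in the other place of the tray; it does not belong in the basket
- basket: round steel basket, fixed, hanging in the ultrasonic bath: inside 117 mm in diameter, 80 mm deep, straight wall, flat rim 12 mm wide. Holds seven tubes, one in the middle and six round it, about 3 mm to spare across and 10 mm in all round the ring. As the five stand, not every gap takes a tube. Fingers find room between the caps, not between the bodies. Origin: centre of its inner floor, 88 mm above the bench
- bath: the ultrasonic bath that the basket hangs in, fixed: white box 200 mm (own x) by 220 mm (own y), 165 mm tall, flat steel cover, control panel on its own -x side; the basket hangs in its middle. Origin: centre of its underside on the bench
- tray: grey moulded tray, fixed: 170 mm (own x) by 160 mm (own y). Tubes lie along own y at own x = -40 and +40 mm, underside at own y = -66 mm, caps to +y. Two V ribs carry the body 22 to 30 and 56 to 64 mm from its underside, their tops 8 mm below the axis; else open for fingers down to the 4 mm floor. Neck and cap lie in a 22 mm slot in a block 38 mm high (own y 22 to 80 mm). Origin: centre of its underside
- bottle: glass bottle with a blue cap, 72 mm in diameter, 145 mm tall, a bystander; origin: centre of its underside
- beaker: white beaker, 60 mm wide at the rim, 75 mm tall, a bystander; origin: centre of its underside

How it is judged:
By the outcome, as a careful person would: the job done as asked, in the order asked, and still so for the second after the job is handed in, with the robot touching nothing.
It also fails if it takes over 72 s, if anything falls off the work surface, if the arm or the gripper's body presses on something with over 40 N, if the wrist force passes 120 N, or if a joint passes its speed limit or range.

ROBOT

A 6-joint arm with a two-finger parallel gripper is mounted at the origin on the work surface. World frame = base frame: x ahead of the robot, y to its left, z up, the work surface at z = 0. Lengths are in mm, angles in rad, forces in N, time in s.
With the tool pointing down it reaches from about 350 to 975 mm from the base axis. Payload 7.1 kg.
Tool frame: the origin (TCP) lies at the very end of the fingers, on their centre line; the grasp point (between the pads) lies 19 mm behind it (ctrl.tcp_to_grasp is the distance from the TCP to the grasp point, in mm); z points along the fingers, x is the direction in which the jaws open and shut, and the axes are right-handed (so a half turn about z gives the same grasp; the last joint's range is limited). The gripper opens to 88 mm and grips with 3 to 60 N. Pads are 20 mm wide; open, the fingers measure 115 mm over their backs; the gripper's body (75 mm by 178 mm) begins 61 mm behind the grasp point.
Start: joints at [-1.318, 0.423, 1.63, -0, 1.089, -0.019], TCP at [167.81, -602.034, 222.675] pointing down, gripper open.
Joint ranges: [-3, 3], [-0.9, 2.11], [0.09, 2.58], [-1.31, 4.45], [0.11, 2.69], [-2.54, 2.54]. Speed limits (rad/s): [2.39, 2.39, 3.01, 3.14, 3.14, 3.14].

INTERFACE

Orientations are given as a rotation vector (axis times angle).
In Python, from workcell import get_obs, viewer, ctrl, masks_of gives the robot as it stands. The module is installed in compiled form; this text tells all that it offers.
- The arm moves only by the shell command python3 -m inch 'ROWS'. ROWS is JSON, a list of rows, each an object of numbers: "tx", "ty", "tz": the shift along the tool's x, y, z in cm; "ax", "ay", "az": the turn, a rotation vector about the tool's x, y, z in degrees; "jaw": the opening, from 0 (shut) to 1 (fully open). In form: [{"tx": .., "ty": .., "tz": .., "ax": .., "ay": .., "az": .., "jaw": ..}, ...]. A call has 1 to 12 rows; each row shifts and turns the commanded pose from where the row before left it, along the tool's axes as they then stand; what a row does not reach is not made up. A row lasts 1/8 s, in which the tool goes at most 62.5 mm and 10.7 degrees, less where a joint would pass 70% of its speed; a pose out of reach is approached as far as the arm can. A call is refused whole if a number of a shift passes 6.25 or a number of a turn 10.7, either way. A call with a gripper value outside its range is refused whole. The fingers move at their own pace and stop on an object; the grip force is fixed at half the most. Time passes only in rows, so rows that do not move let the fingers close. It gives the time, the measured TCP pose, the force and the opening at its end, in the units of the state.
- get_obs(): the state, without advancing time (a new reading comes with each control period).
- viewer.get_image(name): name is "scene" or "side" or "wrist"; returns (picture, depth): 400x640x3 uint8, red, green, blue; 400x640 float32, mm along the optical axis (not along the pixel's ray), 0 where there is no reading.
- viewer.get_calibration(name): a dict with "fx", "fy", "cx", "cy" (pixels), "rvec" (rotation vector, rad) and "tvec" (3), from world to camera coordinates, as OpenCV has them. Camera axes: x right, y down, z forward; pixel columns grow to the right and rows downward; lengths in mm; the calibration is good to about 2 mm. The wrist camera is an equidistant fisheye: a pixel r from the principal point sees the ray r / f radians off the axis. A picture is of the moment at which its call begins: read the wrist's pose just before it. get_calibration takes no time and is no camera call; for the wrist camera it gives the pose at the moment of the call.
- ctrl.close_job(): hands the job in, once; it reports no verdict.
Trained networks look in the newest picture that a camera, given by its name, has taken for a name from the list of things; names that differ only in an ending like _2 or _b are one class to them, and where a whole thing is asked for, a point or a joint stands for the part that bears it (a point fixed in the world has none). Each returns a list of dicts, best first, with "score" (0 to 1); they miss things now and then, are a little off and sometimes report something else, mostly with a low value. They report only what shows in the picture. A call takes as long as a camera call.
- masks_of(camera, thing): "pixels" (400x640 bool, what is visible of it) and "location" ([column, row] in pixels, amid what is visible of it).
The state is a dict: "t": time; "qpos": joint angles; "qvel": joint speeds; "joint_torque": joint torques, N m; "ee_pos": TCP position; "orientation": TCP orientation; "ft_force": force on the tool from outside, world axes, zero at the start; "moment": the same for the moment, N m; "width": finger opening in mm.
Only numpy, scipy, OpenCV 4.12 (cv2) and the standard library are available. Lean on these libraries where they do the work, as an engineer would, in place of code of your own. Each camera call takes 0.05 s, during which the arm holds its last target. There are 200 camera calls.

## Working session

There is one attempt and no reset: what is moved stays moved. The work goes in short steps, Python scripts to look and compute and a shell command to move; the robot and the scene stay as the last step left them, time stands still between calls to the robot, and variables do not carry over. Pictures are saved under pics/ and viewed, about 8 in all and at most 12, crops included, and the job is handed in when it is done.

```bash
mkdir -p pics; ls
cat > h.py <<'E'
import numpy as np, cv2
from workcell import get_obs, viewer, ctrl, masks_of
from scipy.spatial.transform import Rotation as R
def save(img,n): cv2.imwrite('pics/'+n,cv2.cvtColor(img,cv2.COLOR_RGB2BGR))
def cloud(name,d,cal):
    v,u=np.mgrid[0:400,0:640]
    x=(u-cal['cx'])/cal['fx']; y=(v-cal['cy'])/cal['fy']
    if name=='wrist':
        r=np.hypot(x,y)+1e-9; k=np.tan(r)/r; x=x*k; y=y*k
    P=np.stack([x*d,y*d,d],-1)
    M=R.from_rotvec(np.ravel(cal['rvec'])).as_matrix()
    return (P-np.ravel(cal['tvec']))@M
E
python3 - <<'E'
from h import *
o=get_obs();print({k:np.round(v,3) for k,v in o.items()})
for c in ('scene','side'):
    im,d=viewer.get_image(c);save(im,c+'0.png');P=cloud(c,d,viewer.get_calibration(c));np.save(c+'P.npy',P);np.save(c+'I.npy',im)
    for t in ('blue1','orange','basket','bath','tray','bottle','beaker'):
        for m in masks_of(c,t):
            q=P[m['pixels']&(d>0)]
            print(c,t,round(m['score'],2),np.round(m['location']),m['pixels'].sum(),np.round(np.median(q,0)),np.round(np.percentile(q,[2,98],axis=0)).tolist() if len(q) else '')
E
```

```text
pics
{'t': np.float64(0.0), 'qpos': array([-1.318,  0.424,  1.631, -0.   ,  1.089, -0.019]), 'qvel': array([ 0.001,  0.001, -0.   ,  0.001, -0.   , -0.001]), 'joint_torque': array([ 3.0000e-03, -5.4462e+01, -2.7366e+01,  6.5000e-02,  2.3000e-02,
       -0.0000e+00]), 'ee_pos': array([ 167.676, -601.519,  221.933]), 'orientation': array([-2.501e+00,  1.899e+00,  2.000e-03]), 'ft_force': array([-0.761, -0.078,  1.055]), 'moment': array([ 0.025, -0.   ,  0.007]), 'width': np.float64(87.524)}
scene blue1 0.92 [453. 238.] 371 [599. 223. 173.] [[577.0, 206.0, 152.0], [609.0, 239.0, 214.0]]
scene blue1 0.91 [354. 168.] 515 [470. -56.  69.] [[450.0, -76.0, 6.0], [480.0, -43.0, 125.0]]
scene blue1 0.82 [451. 226.] 390 [563. 206. 172.] [[545.0, 192.0, 117.0], [583.0, 223.0, 215.0]]
scene blue1 0.72 [459. 213.] 414 [526. 223. 171.] [[504.0, 204.0, 101.0], [553.0, 235.0, 215.0]]
scene blue1 0.6 [253. 159.] 619 [ 563. -278.   47.] [[540.0, -329.0, 21.0], [580.0, -212.0, 55.0]]
scene blue1 0.59 [430. 225.] 486 [580. 178. 171.] [[557.0, 158.0, 122.0], [592.0, 192.0, 214.0]]
scene blue1 0.51 [440. 2
[... 1314 characters left out ...]
[603.0, 241.0, 213.0]]
side blue1 0.69 [391. 181.] 395 [ 550. -264.   45.] [[538.0, -332.0, 18.0], [575.0, -210.0, 55.0]]
side blue1 0.66 [263. 245.] 691 [515. 221. 173.] [[503.0, 203.0, 160.0], [532.0, 233.0, 213.0]]
side basket 0.75 [239. 234.] 1931 [545. 230. 169.] [[489.0, 145.0, 142.0], [622.0, 277.0, 174.0]]
side bath 0.91 [243. 302.] 23083 [500. 293. 141.] [[437.0, 102.0, 16.0], [647.0, 336.0, 167.0]]
side tray 0.65 [405. 200.] 2125 [ 498. -216.   22.] [[423.0, -361.0, 3.0], [603.0, -184.0, 40.0]]
side bottle 0.72 [251. 183.] 646 [726.  31. 116.] [[704.0, -125.0, 2.0], [902.0, 49.0, 147.0]]
side beaker 0.85 [288. 181.] 679 [744. -94.  55.] [[724.0, -134.0, 11.0], [779.0, -79.0, 76.0]]
```

```bash
cat > caps.py <<'E'
from h import *
def caps(Ps,zlo,zhi,box):
    P=np.concatenate([p.reshape(-1,3) for p in Ps])
    m=(P[:,2]>zlo)&(P[:,2]<zhi)&(P[:,0]>box[0])&(P[:,0]<box[1])&(P[:,1]>box[2])&(P[:,1]<box[3])
    P=P[m]; s=0.5;
    H=np.zeros((int((box[3]-box[2])/s)+1,int((box[1]-box[0])/s)+1),np.uint8)
    for p in P: H[int((p[1]-box[2])/s),int((p[0]-box[0])/s)]=255
    H=cv2.morphologyEx(H,cv2.MORPH_CLOSE,np.ones((9,9)))
    n,l,st,c=cv2.connectedComponentsWithStats(H)
    out=[]
    for i in range(1,n):
        if st[i,4]*s*s<40: continue
        pts=np.argwhere(l==i)[:,::-1].astype(np.float32); (cx,cy),r=cv2.minEnclosingCircle(pts)
        out.append((cx*s+box[0],cy*s+box[2],r*s))
    return np.array(out)
E
python3 - <<'E'
from caps import *
from scipy.optimize import least_squares
for c in ('scene','side'):
    P=np.load(c+'P.npy')
    print(c);print(np.round(caps([P],207,220,(480,630,140,290)),1)); print('b6',np.round(caps([P],119,130,(430,520,-100,0)),1))
    Q=P.reshape(-1,3);
    for zr in((166,172),(172,178)):
        q=Q[(Q[:,2]>zr[0])&(Q[:,2]<zr[1])&(abs(Q[:,0]-557)<85)&(abs(Q[:,1]-215)<85)]
        print(zr,len(q), np.round(np.percentile(q,[1,99],axis=0)[:, :2]))
    b=Q[(abs(Q[:,0]-557)<150)&(abs(Q[:,1]-215)<150)&(abs(Q[:,2]-165)<3)]
    print('cover',np.round(cv2.minAreaRect(b[:,:2].astype(np.float32))[0]),cv2.minAreaRect(b[:,:2].astype(np.float32))[1:])
    t=Q[(abs(Q[:,0]-520)<120)&(abs(Q[:,1]+270)<130)&(abs(Q[:,2]-38)<3)]
    print('tray blk',cv2.minAreaRect(t[:,:2].astype(np.float32)), len(t))
a=cv2.imread('pics/scene0.png');b=cv2.imread('pics/side0.png')
cv2.imwrite('pics/c0.png',np.vstack([cv2.resize(a[100:300,240:540],None,fx=2,fy=2)[:400],cv2.resize(b[180:290,190:490],None,fx=2,fy=2)]))
E
```

```text
scene
[[572.8 174.    8.6]
 [533.  179.2   8.6]
 [557.  210.    8.5]
 [518.8 215.9   8.7]
 [593.6 222.6   8.2]]
b6 [[460.3 -62.3   8.3]]
(166, 172) 2861 [[474. 132.]
 [640. 299.]]
(172, 178) 572 [[508. 142.]
 [626. 241.]]
cover [557. 210.] ((201.32916259765625, 219.6717987060547), 13.604537010192871)
tray blk ((514.82470703125, -264.42742919921875), (172.713134765625, 146.5877227783203), 8.296464920043945) 1116
side
[[571.7 172.4   8.1]
 [532.5 177.9   8.6]
 [555.7 208.4   8.3]
 [518.6 216.    8.6]
 [592.9 222.1   8. ]]
b6 [[459.9 -63.1   8.6]]
(166, 172) 3233 [[474. 134.]
 [638. 298.]]
(172, 178) 713 [[496. 142.]
 [624. 235.]]
cover [557. 209.] ((197.29188537597656, 220.3626708984375), 13.891018867492676)
tray blk ((513.956787109375, -259.72283935546875), (168.86813354492188, 137.1611328125), 8.998090744018555) 836
```

View pics/c0.png

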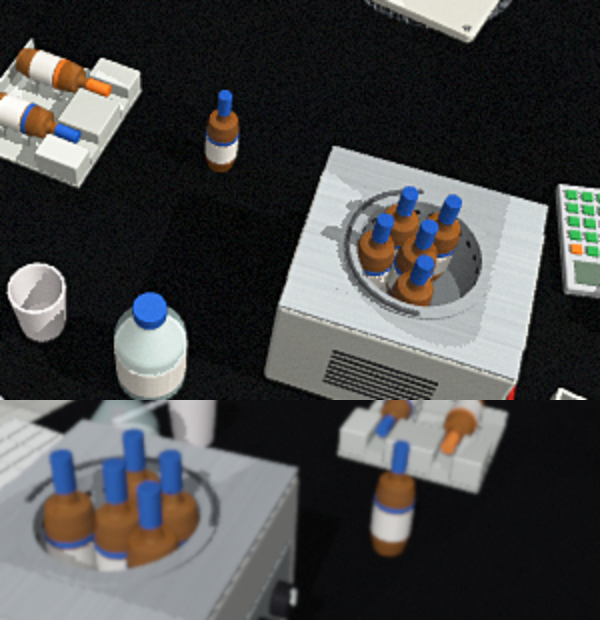

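```bash
cat > plan.py <<'E'
import sys,json
from h import *
def st(): 
    o=get_obs(); M=R.from_rotvec(o['orientation']).as_matrix(); return o,np.array(o['ee_pos']),M
if __name__=='__main__':
    o,p,M=st()
    open('log.txt','a').write(json.dumps([list(map(float,o['qpos'])),list(map(float,p)),list(map(float,o['orientation']))])+'\n')
    print('t %.2f'%o['t'],'tcp',np.round(p,1),'yaw x %.1f'%np.degrees(np.arctan2(M[1,0],M[0,0])),'z',np.round(M[:,2],3),'q',np.round(o['qpos'],2),'F',np.round(o['ft_force'],1),'w %.1f'%o['width'])
    if len(sys.argv)>1:
        a=[float(v) for v in sys.argv[1:]]
        print('tool cm',np.round(M.T@(np.array(a[:3])-p)/10,2))
        if len(a)>3: print('with yaw',a[3],'cm',np.round((lambda c,s:np.array([[c,s,0],[s,-c,0],[0,0,-1]])@(np.array(a[:3])-p)/10)(np.cos(np.radians(a[3])),np.sin(np.radians(a[3]))),2),'az',round(np.degrees(np.arctan2(M[1,0],M[0,0]))-a[3],1))
E
python3 plan.py 593.5 222.5 300 -7
```

```text
t 0.80 tcp [ 167.8 -602.   222.7] yaw x -74.4 z [-0. -0. -1.] q [-1.32  0.42  1.63 -0.    1.09 -0.02] F [0.5 0.5 0. ] w 87.9
tool cm [-68.   -63.14  -7.73]
with yaw -7.0 cm [ 32.2  -87.03  -7.73] az -67.4
```

```bash
python3 -m inch '[{"az":-9.65,"tz":-1.1,"jaw":0.3},{"az":-9.65,"tz":-1.1,"jaw":0.3},{"az":-9.65,"tz":-1.1,"jaw":0.3},{"az":-9.65,"tz":-1.1,"jaw":0.3},{"az":-9.65,"tz":-1.1,"jaw":0.3},{"az":-9.6,"tz":-1.1,"jaw":0.3},{"az":-9.6,"tz":-1.1,"jaw":0.3}]'; python3 plan.py; python3 -m inch '[{"tx":2,"ty":-5,"jaw":0.3},{"tx":2,"ty":-5,"jaw":0.3},{"tx":2,"ty":-5,"jaw":0.3},{"tx":2,"ty":-5,"jaw":0.3},{"tx":2,"ty":-5,"jaw":0.3},{"tx":2,"ty":-5,"jaw":0.3},{"tx":2,"ty":-5,"jaw":0.3},{"tx":2,"ty":-5,"jaw":0.3},{"tx":2,"ty":-5,"jaw":0.3},{"tx":2,"ty":-5,"jaw":0.3},{"tx":2,"ty":-5,"jaw":0.3},{"tx":2,"ty":-5,"jaw":0.3}]'; python3 plan.py 593.5 222.5 300 -7
```

```text
t 0.80 tcp [ 167.8 -602.   222.7] yaw x -74.4 z [-0. -0. -1.] q [-1.32  0.42  1.63 -0.    1.09 -0.02] F [0.5 0.5 0. ] w 87.9
t 0.80 tcp [ 167.8 -602.   222.7] yaw x -74.4 z [-0. -0. -1.] q [-1.32  0.42  1.63 -0.    1.09 -0.02] F [0.5 0.5 0. ] w 87.9
tool cm [-68.   -63.14  -7.73]
with yaw -7.0 cm [ 32.2  -87.03  -7.73] az -67.4$[0]: bad value
$[0]: bad value
```

```bash
python3 -m inch '[{"tx":0,"ty":0,"tz":-1.1,"ax":0,"ay":0,"az":-9.65,"jaw":0.3}]'; python3 plan.py 593.5 222.5 300 -7
```

```text
t: 0.92
ee_pos: [167.7, -601.5, 233.0]
orientation: [-2.655, 1.677, 0.002]
ft_force: [-0.0, 0.6, 1.2]
width: 81.5
t 0.93 tcp [ 167.7 -601.5  233. ] yaw x -64.6 z [-0.     0.002 -1.   ] q [-1.32  0.41  1.62  0.    1.11 -0.19] F [-0.   0.6  1.2] w 81.5
tool cm [-56.13 -73.85  -6.58]
with yaw -7.0 cm [ 32.22 -86.97  -6.7 ] az -57.6
```

```bash
python3 -m inch '[{"tx":0,"ty":0,"tz":-1.1,"ax":0,"ay":0,"az":-9.6,"jaw":0.3},{"tx":0,"ty":0,"tz":-1.1,"ax":0,"ay":0,"az":-9.6,"jaw":0.3},{"tx":0,"ty":0,"tz":-1.1,"ax":0,"ay":0,"az":-9.6,"jaw":0.3},{"tx":0,"ty":0,"tz":-1.1,"ax":0,"ay":0,"az":-9.6,"jaw":0.3},{"tx":0,"ty":0,"tz":-1.1,"ax":0,"ay":0,"az":-9.6,"jaw":0.3},{"tx":0,"ty":0,"tz":-1.1,"ax":0,"ay":0,"az":-9.6,"jaw":0.3}]'; python3 plan.py; python3 -m inch '[{"tx":2,"ty":-5,"tz":0,"ax":0,"ay":0,"az":0,"jaw":0.3},{"tx":2,"ty":-5,"tz":0,"ax":0,"ay":0,"az":0,"jaw":0.3},{"tx":2,"ty":-5,"tz":0,"ax":0,"ay":0,"az":0,"jaw":0.3},{"tx":2,"ty":-5,"tz":0,"ax":0,"ay":0,"az":0,"jaw":0.3},{"tx":2,"ty":-5,"tz":0,"ax":0,"ay":0,"az":0,"jaw":0.3},{"tx":2,"ty":-5,"tz":0,"ax":0,"ay":0,"az":0,"jaw":0.3},{"tx":2,"ty":-5,"tz":0,"ax":0,"ay":0,"az":0,"jaw":0.3},{"tx":2,"ty":-5,"tz":0,"ax":0,"ay":0,"az":0,"jaw":0.3},{"tx":2,"ty":-5,"tz":0,"ax":0,"ay":0,"az":0,"jaw":0.3},{"tx":2,"ty":-5,"tz":0,"ax":0,"ay":0,"az":0,"jaw":0.3},{"tx":2,"ty":-5,"tz":0,"ax":0,"ay":0,"az":0,"jaw":0.3},{"tx":2,"ty":-5,"tz":0,"ax":0,"ay":0,"az":0,"jaw":0.3}]'; python3 plan.py 593.5 222.5 300 -7
```

```text
t: 1.68
ee_pos: [167.8, -602.0, 300.0]
orientation: [-3.136, 0.188, -0.0]
ft_force: [-0.8, -0.6, -0.6]
width: 26.9
t 1.68 tcp [ 167.8 -602.   300. ] yaw x -6.9 z [ 0.  0. -1.] q [-1.32  0.35  1.56  0.    1.24 -1.2 ] F [-0.8 -0.6 -0.6] w 26.9
t: 3.18
ee_pos: [481.6, -35.0, 300.0]
orientation: [3.135, -0.196, 0.001]
ft_force: [-0.3, -0.8, 0.7]
width: 26.5
t 3.17 tcp [481.6 -35.  300. ] yaw x -7.2 z [ 0.001 -0.    -1.   ] q [-0.1   0.12  1.86 -0.    1.17  0.03] F [-0.3 -0.8  0.7] w 26.5
tool cm [  7.89 -26.95   0.  ]
with yaw -7.0 cm [  7.97 -26.92  -0.  ] az -0.2
```

Precise tracking. Move above tube E and take a wrist look.

```bash
python3 -m inch '[{"tx":1.58,"ty":-5.39,"tz":0,"ax":0,"ay":0,"az":0,"jaw":0.3},{"tx":1.58,"ty":-5.39,"tz":0,"ax":0,"ay":0,"az":0,"jaw":0.3},{"tx":1.58,"ty":-5.39,"tz":0,"ax":0,"ay":0,"az":0,"jaw":0.3},{"tx":1.58,"ty":-5.39,"tz":0,"ax":0,"ay":0,"az":0,"jaw":0.3},{"tx":1.58,"ty":-5.39,"tz":0,"ax":0,"ay":0,"az":0,"jaw":0.3},{"tx":0,"ty":0,"tz":0,"ax":0,"ay":0,"az":0,"jaw":0.3}]'; python3 plan.py 593.5 222.5 178
python3 - <<'E'
from caps import *
c='wrist';cal=viewer.get_calibration(c);im,d=viewer.get_image(c);save(im,'w1.png');P=cloud(c,d,cal)
print(np.round(caps([P],205,220,(480,640,140,290)),1))
Q=P.reshape(-1,3)
b=Q[(abs(Q[:,0]-557)<62)&(abs(Q[:,1]-210)<62)]
print(len(b),np.round(np.percentile(b[:,2],[5,50,95])))
E
```

```text
t: 3.92
ee_pos: [593.7, 224.0, 299.1]
orientation: [-3.135, 0.191, -0.0]
ft_force: [0.0, 0.1, 0.1]
width: 26.4
t 3.92 tcp [593.7 224.  299.1] yaw x -7.0 z [ 0.     0.001 -1.   ] q [0.34 0.36 1.54 0.   1.24 0.46] F [0.  0.1 0.1] w 26.4
tool cm [-0.    0.16 12.11]
[[572.1 172.4   8.4]
 [532.  178.4   8.2]
 [555.7 208.9   8.3]
 [518.3 215.7   8.3]
 [592.3 222.1   8.3]]
53618 [138. 397. 421.]
```

View pics/w1.png

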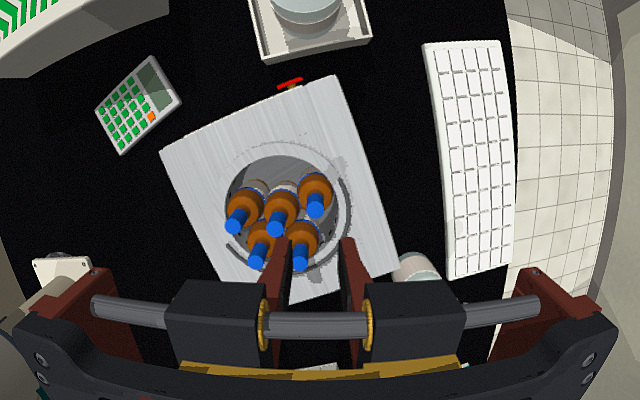

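```bash
python3 -m inch '[{"tx":0,"ty":0,"tz":4,"ax":0,"ay":0,"az":0,"jaw":0.3},{"tx":0,"ty":0,"tz":4,"ax":0,"ay":0,"az":0,"jaw":0.3},{"tx":0,"ty":0,"tz":0,"ax":0,"ay":0,"az":0,"jaw":0.3},{"tx":0,"ty":0,"tz":0,"ax":0,"ay":0,"az":0,"jaw":0.3}]'; python3 plan.py 592.9 222.3 179
python3 - <<'E'
from h import *
from scipy.optimize import least_squares
for c in('scene','side'):
    Q=np.load(c+'P.npy').reshape(-1,3)
    q=Q[(Q[:,2]>110)&(Q[:,2]<160)]; r=np.hypot(q[:,0]-557,q[:,1]-210); q=q[(r>54)&(r<64)]
    f=least_squares(lambda p:np.hypot(q[:,0]-p[0],q[:,1]-p[1])-58.5,[557,210],loss='soft_l1')
    a=np.degrees(np.arctan2(q[:,1]-210,q[:,0]-557)); print(c,len(q),np.round(f.x,1),np.percentile(abs(f.fun),[50,90]),np.histogram(a,8,(-180,180))[0])
E
```

```text
t: 4.47
ee_pos: [593.6, 220.2, 221.3]
orientation: [-3.135, 0.198, -0.002]
ft_force: [-0.5, 0.3, -0.4]
width: 26.2
t 4.47 tcp [593.6 220.2 221.3] yaw x -7.2 z [ 0.002  0.    -1.   ] q [ 0.34  0.44  1.61 -0.    1.09  0.46] F [-0.5  0.3 -0.4] w 26.2
tool cm [-0.1  -0.2   4.23]
scene 338 [556.8 209.9] [0.42732451 1.19288695] [ 47  44   7   0   0   0 111 129]
side 207 [557.3 208.5] [0.40412068 1.50771659] [  9   7   0 112  79   0   0   0]
```

```bash
python3 -m inch '[{"tx":-0.05,"ty":0,"tz":2,"ax":0,"ay":0,"az":0,"jaw":0.3},{"tx":0,"ty":0,"tz":1,"ax":0,"ay":0,"az":0,"jaw":0.3},{"tx":0,"ty":0,"tz":1.1,"ax":0,"ay":0,"az":0,"jaw":0.3},{"tx":0,"ty":0,"tz":0,"ax":0,"ay":0,"az":0,"jaw":0.15},{"tx":0,"ty":0,"tz":0,"ax":0,"ay":0,"az":0,"jaw":0},{"tx":0,"ty":0,"tz":0,"ax":0,"ay":0,"az":0,"jaw":0},{"tx":0,"ty":0,"tz":0,"ax":0,"ay":0,"az":0,"jaw":0},{"tx":0,"ty":0,"tz":0,"ax":0,"ay":0,"az":0,"jaw":0}]'; python3 plan.py 595.8 204.4 179
```

```text
t: 5.48
ee_pos: [592.5, 220.9, 178.8]
orientation: [-3.135, 0.197, -0.0]
ft_force: [-1.1, -0.3, -1.5]
width: 15.6
t 5.47 tcp [592.5 220.9 178.8] yaw x -7.2 z [ 0.  0. -1.] q [0.34 0.48 1.65 0.   1.01 0.46] F [-1.1 -0.3 -1.5] w 15.6
tool cm [ 0.53  1.59 -0.02]
```

```bash
python3 -m inch '[{"tx":0.15,"ty":0.35,"tz":0,"ax":0,"ay":0,"az":0,"jaw":0},{"tx":0.15,"ty":0.35,"tz":0,"ax":0,"ay":0,"az":0,"jaw":0},{"tx":0.1,"ty":0.35,"tz":0,"ax":0,"ay":0,"az":0,"jaw":0},{"tx":0.1,"ty":0.35,"tz":0,"ax":0,"ay":0,"az":0,"jaw":0},{"tx":0,"ty":0.36,"tz":0,"ax":0,"ay":0,"az":0,"jaw":0},{"tx":0,"ty":0,"tz":0,"ax":0,"ay":0,"az":0,"jaw":0},{"tx":0,"ty":0,"tz":0,"ax":0,"ay":0,"az":0,"jaw":0}]'; python3 plan.py 595.8 204.4 179; python3 plan.py
```

```text
t: 6.35
ee_pos: [595.2, 202.8, 178.7]
orientation: [-3.135, 0.197, -0.0]
ft_force: [0.3, 0.7, 0.0]
width: 15.6
t 6.35 tcp [595.2 202.8 178.7] yaw x -7.2 z [ 0.  0. -1.] q [0.31 0.48 1.65 0.   1.01 0.43] F [0.3 0.7 0. ] w 15.6
tool cm [ 0.04 -0.17 -0.03]
t 6.35 tcp [595.2 202.8 178.7] yaw x -7.2 z [ 0.  0. -1.] q [0.31 0.48 1.65 0.   1.01 0.43] F [0.3 0.7 0. ] w 15.6
```

```bash
python3 -m inch '[{"tx":0,"ty":0,"tz":0,"ax":0,"ay":0,"az":0,"jaw":0.25},{"tx":0,"ty":0,"tz":0,"ax":0,"ay":0,"az":0,"jaw":0.25},{"tx":0,"ty":0,"tz":-1,"ax":0,"ay":0,"az":0,"jaw":0.25},{"tx":0,"ty":0,"tz":-3,"ax":0,"ay":0,"az":0,"jaw":0.25},{"tx":0,"ty":0,"tz":-4,"ax":0,"ay":0,"az":0,"jaw":0.3},{"tx":0,"ty":0,"tz":-4,"ax":0,"ay":0,"az":0,"jaw":0.3},{"tx":0,"ty":0,"tz":0,"ax":0,"ay":0,"az":0,"jaw":0.3}]'
python3 - <<'E'
from caps import *
for c in('wrist','scene'):
    cal=viewer.get_calibration(c);im,d=viewer.get_image(c);P=cloud(c,d,cal)
    k=caps([P],205,220,(480,640,140,290));print(c,np.round(k,1))
    for p in k: 
        e=p[:2]-[557,209.5]; print('%.1f %.1f'%(np.hypot(*e),np.degrees(np.arctan2(e[1],e[0]))),end=' | ')
E
python3 plan.py 460.1 -62.7 300 52
```

```text
t: 7.22
ee_pos: [597.2, 203.5, 303.4]
orientation: [-3.133, 0.196, -0.011]
ft_force: [0.6, 0.2, 0.9]
width: 26.3
wrist [[571.5 173.    8.4]
 [532.1 177.9   8.6]
 [594.6 204.4   8.2]
 [555.9 209.1   8.4]
 [517.7 215.9   8.3]]
39.3 -68.3 | 40.2 -128.2 | 37.9 -7.7 | 1.2 -161.6 | 39.8 170.7 | scene [[573.7 173.2   8.5]
 [595.6 204.9   8.5]
 [557.  210.1   8.3]
 [519.5 216.2   8.6]]
40.0 -65.3 | 38.9 -6.8 | 0.6 90.0 | 38.1 169.9 | t 7.33 tcp [595.2 202.7 299.2] yaw x -7.2 z [ 0.001  0.    -1.   ] q [ 0.31  0.35  1.55 -0.    1.24  0.43] F [ 0.2 -0.1 -0.3] w 26.2
tool cm [-10.08  28.02  -0.1 ]
with yaw 52.0 cm [-29.23   5.7   -0.08] az -59.2
```

```bash
python3 -m inch '[{"tx":-1.68,"ty":4.67,"tz":0,"ax":0,"ay":0,"az":0,"jaw":0.5},{"tx":-1.68,"ty":4.67,"tz":0,"ax":0,"ay":0,"az":0,"jaw":0.5},{"tx":-1.68,"ty":4.67,"tz":0,"ax":0,"ay":0,"az":0,"jaw":0.5},{"tx":-1.68,"ty":4.67,"tz":0,"ax":0,"ay":0,"az":0,"jaw":0.5},{"tx":-1.68,"ty":4.67,"tz":0,"ax":0,"ay":0,"az":0,"jaw":0.5},{"tx":-1.68,"ty":4.67,"tz":0,"ax":0,"ay":0,"az":0,"jaw":0.5},{"tx":0,"ty":0,"tz":1,"ax":0,"ay":0,"az":-9.9,"jaw":0.5},{"tx":0,"ty":0,"tz":2,"ax":0,"ay":0,"az":-9.9,"jaw":0.5},{"tx":0,"ty":0,"tz":3,"ax":0,"ay":0,"az":-9.9,"jaw":0.5},{"tx":0,"ty":0,"tz":3,"ax":0,"ay":0,"az":-9.9,"jaw":0.5},{"tx":0,"ty":0,"tz":3,"ax":0,"ay":0,"az":-9.9,"jaw":0.5},{"tx":0,"ty":0,"tz":3,"ax":0,"ay":0,"az":-9.8,"jaw":0.5}]';python3 -m inch '[{"tx":0,"ty":0,"tz":0,"ax":0,"ay":0,"az":0,"jaw":0.5}]' ; python3 plan.py 460.1 -62.7 92 52
```

```text
t: 8.82
ee_pos: [459.0, -62.4, 146.7]
orientation: [-2.817, -1.387, 0.003]
ft_force: [0.3, -0.4, -0.3]
width: 43.7
t: 8.95
ee_pos: [457.5, -62.2, 146.1]
orientation: [-2.82, -1.376, 0.009]
ft_force: [-0.1, 0.0, 0.2]
width: 43.9
t 8.95 tcp [457.5 -62.2 146.1] yaw x 52.0 z [-0.007  0.001 -1.   ] q [-0.16  0.31  2.04  0.    0.81 -1.07] F [-0.1  0.   0.2] w 43.9
tool cm [0.14 0.27 5.41]
with yaw 52.0 cm [0.12 0.23 5.41] az 0.0
```

```bash
python3 -m inch '[{"tx":0.1,"ty":0.15,"tz":2.2,"ax":0,"ay":0,"az":0,"jaw":0.5},{"tx":0,"ty":0,"tz":2.2,"ax":0,"ay":0,"az":0,"jaw":0.5},{"tx":0,"ty":0,"tz":1,"ax":0,"ay":0,"az":0,"jaw":0.5},{"tx":0,"ty":0,"tz":0,"ax":0,"ay":0,"az":0,"jaw":0.3},{"tx":0,"ty":0,"tz":0,"ax":0,"ay":0,"az":0,"jaw":0.1},{"tx":0,"ty":0,"tz":0,"ax":0,"ay":0,"az":0,"jaw":0},{"tx":0,"ty":0,"tz":0,"ax":0,"ay":0,"az":0,"jaw":0},{"tx":0,"ty":0,"tz":0,"ax":0,"ay":0,"az":0,"jaw":0}]'; python3 plan.py
```

```text
t: 9.95
ee_pos: [462.5, -62.9, 95.3]
orientation: [2.822, 1.38, 0.002]
ft_force: [-0.6, -1.4, 5.6]
width: 15.4
t 9.95 tcp [462.5 -62.9  95.3] yaw x 52.1 z [ 0.001 -0.    -1.   ] q [-0.16  0.4   2.06 -0.    0.68 -1.07] F [-0.6 -1.4  5.6] w 15.4
```

```bash
python3 -m inch '[{"tx":0,"ty":0,"tz":0,"ax":0,"ay":0,"az":0,"jaw":0}]'; python3 plan.py; python3 -m inch '[{"tx":0,"ty":0,"tz":-1,"ax":0,"ay":0,"az":0,"jaw":0},{"tx":0,"ty":0,"tz":-3,"ax":0,"ay":0,"az":0,"jaw":0},{"tx":0,"ty":0,"tz":-4,"ax":0,"ay":0,"az":0,"jaw":0},{"tx":0,"ty":0,"tz":-4,"ax":0,"ay":0,"az":0,"jaw":0},{"tx":0,"ty":0,"tz":-4,"ax":0,"ay":0,"az":0,"jaw":0},{"tx":0,"ty":0,"tz":-4,"ax":0,"ay":0,"az":0,"jaw":0},{"tx":0,"ty":0,"tz":-3,"ax":0,"ay":0,"az":0,"jaw":0},{"tx":0,"ty":0,"tz":0,"ax":0,"ay":0,"az":0,"jaw":0}]'; python3 plan.py 581.1 240.3 325
```

```text
t: 10.07
ee_pos: [462.5, -62.9, 95.3]
orientation: [2.822, 1.38, 0.001]
ft_force: [-0.5, 0.3, 7.4]
width: 15.4
t 10.07 tcp [462.5 -62.9  95.3] yaw x 52.1 z [ 0.001 -0.    -1.   ] q [-0.16  0.4   2.06 -0.    0.68 -1.07] F [-0.5  0.3  7.4] w 15.4
t: 11.08
ee_pos: [463.0, -62.9, 327.0]
orientation: [2.82, 1.379, 0.006]
ft_force: [0.2, 0.8, -0.6]
width: 15.8
t 11.07 tcp [463.  -62.9 327. ] yaw x 52.1 z [ 0.005 -0.001 -1.   ] q [-0.16  0.06  1.85  0.    1.22 -1.07] F [ 0.2  0.8 -0.6] w 15.8
tool cm [31.18 -9.29  0.23]
```

```bash
python3 -m inch '[{"tx":3,"ty":-0.93,"tz":0,"ax":0,"ay":0,"az":0,"jaw":0},{"tx":4.8,"ty":-1.4,"tz":0,"ax":0,"ay":0,"az":0,"jaw":0},{"tx":5,"ty":-1.5,"tz":0,"ax":0,"ay":0,"az":0,"jaw":0},{"tx":5,"ty":-1.5,"tz":0,"ax":0,"ay":0,"az":0,"jaw":0},{"tx":5,"ty":-1.5,"tz":0,"ax":0,"ay":0,"az":0,"jaw":0},{"tx":5,"ty":-1.5,"tz":0,"ax":0,"ay":0,"az":0,"jaw":0},{"tx":3.38,"ty":-0.96,"tz":0,"ax":0,"ay":0,"az":0,"jaw":0},{"tx":0,"ty":0,"tz":0,"ax":0,"ay":0,"az":0,"jaw":0},{"tx":0,"ty":0,"tz":0,"ax":0,"ay":0,"az":0,"jaw":0}]'; python3 plan.py 581.1 240.2 260
```

```text
t: 12.2
ee_pos: [579.2, 239.7, 323.1]
orientation: [2.822, 1.38, -0.005]
ft_force: [-0.2, -0.1, -0.4]
width: 15.5
t 12.20 tcp [579.2 239.7 323.1] yaw x 52.1 z [-0.003 -0.001 -1.   ] q [ 0.37  0.33  1.52 -0.    1.29 -0.54] F [-0.2 -0.1 -0.4] w 15.5
tool cm [0.17 0.13 6.31]
```

```bash
python3 -m inch '[{"tx":0,"ty":0,"tz":2.5,"ax":0,"ay":0,"az":0,"jaw":0},{"tx":0,"ty":0,"tz":2.8,"ax":0,"ay":0,"az":0,"jaw":0},{"tx":0,"ty":0,"tz":0,"ax":0,"ay":0,"az":0,"jaw":0},{"tx":0,"ty":0,"tz":0,"ax":0,"ay":0,"az":0,"jaw":0},{"tx":0,"ty":0,"tz":0,"ax":0,"ay":0,"az":0,"jaw":0},{"tx":0,"ty":0,"tz":0,"ax":0,"ay":0,"az":0,"jaw":0}]'; python3 plan.py 581.1 240.2 183.5;python3 - <<'E'
from caps import *
c='wrist';im,d=viewer.get_image(c);save(im[130:330,180:460],'w2.png')
import cv2; cv2.imwrite('pics/w2.png',cv2.resize(cv2.imread('pics/w2.png'),None,fx=2.5,fy=2.5))
E
python3 plan.py 581.1 240.2 183.5
```

```text
t: 12.95
ee_pos: [580.5, 240.4, 272.7]
orientation: [2.822, 1.38, 0.003]
ft_force: [0.8, -0.3, -0.9]
width: 15.4
t 12.95 tcp [580.5 240.4 272.7] yaw x 52.1 z [ 0.002  0.001 -1.   ] q [ 0.37  0.38  1.58 -0.    1.18 -0.54] F [ 0.8 -0.3 -0.9] w 15.4
tool cm [0.01 0.05 8.92]
t 13.00 tcp [580.4 240.4 272.5] yaw x 52.1 z [ 0.001  0.    -1.   ] q [ 0.37  0.38  1.58 -0.    1.18 -0.54] F [-0.8 -0.7 -1.5] w 15.3
tool cm [0.02 0.06 8.9 ]
```

View pics/w2.png

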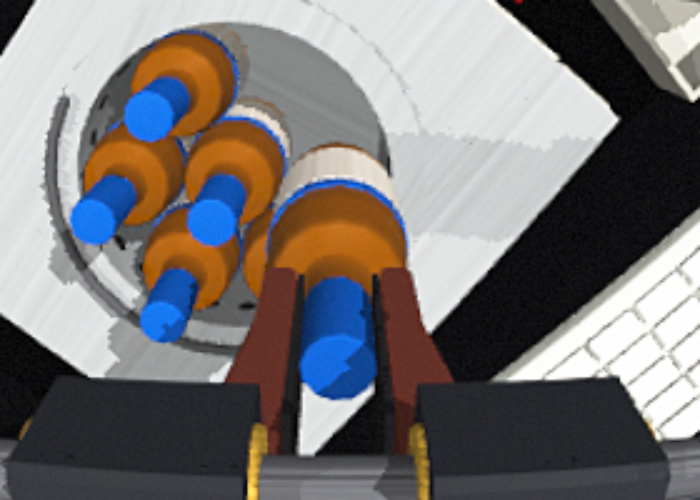

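```bash
python3 -m inch '[{"tx":0,"ty":0.05,"tz":1,"ax":0,"ay":0,"az":0,"jaw":0},{"tx":0,"ty":0,"tz":1,"ax":0,"ay":0,"az":0,"jaw":0},{"tx":0,"ty":0,"tz":0.5,"ax":0,"ay":0,"az":0,"jaw":0},{"tx":0,"ty":0,"tz":0,"ax":0,"ay":0,"az":0,"jaw":0}]'; python3 plan.py;  python3 -m inch '[{"tx":0,"ty":0,"tz":1,"ax":0,"ay":0,"az":0,"jaw":0},{"tx":0,"ty":0,"tz":1,"ax":0,"ay":0,"az":0,"jaw":0},{"tx":0,"ty":0,"tz":0,"ax":0,"ay":0,"az":0,"jaw":0}]'; python3 plan.py 581.1 240.2 184
```

```text
t: 13.5
ee_pos: [580.1, 239.9, 245.8]
orientation: [-2.822, -1.38, 0.002]
ft_force: [-0.5, 0.8, -0.3]
width: 15.5
t 13.50 tcp [580.1 239.9 245.8] yaw x 52.1 z [-0.001 -0.001 -1.   ] q [ 0.37  0.4   1.6   0.    1.14 -0.54] F [-0.5  0.8 -0.3] w 15.5
t: 13.88
ee_pos: [579.8, 239.8, 225.4]
orientation: [-2.822, -1.38, 0.003]
ft_force: [-0.1, -0.0, -0.3]
width: 15.2
t 13.88 tcp [579.8 239.8 225.4] yaw x 52.1 z [-0.002 -0.001 -1.   ] q [ 0.37  0.42  1.62  0.    1.1  -0.54] F [-0.1 -0.  -0.3] w 15.2
tool cm [0.11 0.08 4.14]
```

```bash
python3 -m inch '[{"tx":0,"ty":0,"tz":1.2,"ax":0,"ay":0,"az":0,"jaw":0},{"tx":0,"ty":0,"tz":1.2,"ax":0,"ay":0,"az":0,"jaw":0},{"tx":0,"ty":0,"tz":1,"ax":0,"ay":0,"az":0,"jaw":0},{"tx":0,"ty":0,"tz":0.3,"ax":0,"ay":0,"az":0,"jaw":0},{"tx":0,"ty":0,"tz":0.2,"ax":0,"ay":0,"az":0,"jaw":0},{"tx":0,"ty":0,"tz":0,"ax":0,"ay":0,"az":0,"jaw":0},{"tx":0,"ty":0,"tz":0,"ax":0,"ay":0,"az":0,"jaw":0},{"tx":0,"ty":0,"tz":0,"ax":0,"ay":0,"az":0,"jaw":0}]'; python3 plan.py
```

```text
t: 14.88
ee_pos: [580.7, 240.1, 188.0]
orientation: [2.822, 1.38, 0.001]
ft_force: [0.8, -0.6, -1.5]
width: 15.2
t 14.88 tcp [580.7 240.1 188. ] yaw x 52.1 z [ 0.001  0.    -1.   ] q [ 0.37  0.47  1.65 -0.    1.03 -0.54] F [ 0.8 -0.6 -1.5] w 15.2
```

Still 188 and unloaded; go down in 1 mm steps until contact.

```bash
python3 -m inch '[{"tx":0,"ty":0,"tz":0.2,"ax":0,"ay":0,"az":0,"jaw":0},{"tx":0,"ty":0,"tz":0.1,"ax":0,"ay":0,"az":0,"jaw":0},{"tx":0,"ty":0,"tz":0,"ax":0,"ay":0,"az":0,"jaw":0},{"tx":0,"ty":0,"tz":0,"ax":0,"ay":0,"az":0,"jaw":0}]'; python3 -m inch '[{"tx":0,"ty":0,"tz":0.1,"ax":0,"ay":0,"az":0,"jaw":0},{"tx":0,"ty":0,"tz":0,"ax":0,"ay":0,"az":0,"jaw":0},{"tx":0,"ty":0,"tz":0,"ax":0,"ay":0,"az":0,"jaw":0}]'
```

```text
t: 15.38
ee_pos: [580.5, 240.1, 184.7]
orientation: [-2.822, -1.38, 0.0]
ft_force: [0.0, -0.3, 0.2]
width: 15.3
t: 15.75
ee_pos: [580.5, 240.1, 183.6]
orientation: [-2.822, -1.38, 0.0]
ft_force: [-0.5, 0.0, -1.5]
width: 15.5
```

```bash
python3 -m inch '[{"tx":0,"ty":0,"tz":0.1,"ax":0,"ay":0,"az":0,"jaw":0},{"tx":0,"ty":0,"tz":0,"ax":0,"ay":0,"az":0,"jaw":0},{"tx":0,"ty":0,"tz":0,"ax":0,"ay":0,"az":0,"jaw":0}]';python3 -m inch '[{"tx":0,"ty":0,"tz":0.1,"ax":0,"ay":0,"az":0,"jaw":0},{"tx":0,"ty":0,"tz":0,"ax":0,"ay":0,"az":0,"jaw":0},{"tx":0,"ty":0,"tz":0,"ax":0,"ay":0,"az":0,"jaw":0}]'
```

```text
t: 16.12
ee_pos: [580.8, 240.2, 183.3]
orientation: [2.822, 1.38, 0.001]
ft_force: [-1.1, 0.2, 5.1]
width: 15.7
t: 16.5
ee_pos: [581.1, 240.3, 183.3]
orientation: [2.822, 1.38, 0.003]
ft_force: [-3.0, -1.6, 11.9]
width: 14.9
```

```bash
python3 -m inch '[{"tx":0,"ty":0,"tz":-0.15,"ax":0,"ay":0,"az":0,"jaw":0},{"tx":0,"ty":0,"tz":0,"ax":0,"ay":0,"az":0,"jaw":0.25},{"tx":0,"ty":0,"tz":0,"ax":0,"ay":0,"az":0,"jaw":0.25},{"tx":0,"ty":0,"tz":-0.8,"ax":0,"ay":0,"az":0,"jaw":0.25},{"tx":0,"ty":0,"tz":-3,"ax":0,"ay":0,"az":0,"jaw":0.25},{"tx":0,"ty":0,"tz":-5,"ax":0,"ay":0,"az":0,"jaw":0.3},{"tx":0,"ty":0,"tz":-3,"ax":0,"ay":0,"az":0,"jaw":0.3},{"tx":0,"ty":0,"tz":0,"ax":0,"ay":0,"az":0,"jaw":0.3},{"tx":0,"ty":0,"tz":0,"ax":0,"ay":0,"az":0,"jaw":0.3}]'
python3 - <<'E'
from caps import *
c='wrist'
cal=viewer.get_calibration(c);im,d=viewer.get_image(c);P=cloud(c,d,cal)
for p in caps([P],205,220,(480,640,140,290)): 
        e=p[:2]-[557,209.5]; print(np.round(p,1),'%.1f %.1f'%(np.hypot(*e),np.degrees(np.arctan2(e[1],e[0]))))
for c in('scene','side'):
    Q=np.load(c+'P.npy').reshape(-1,3); I=np.load(c+'I.npy').reshape(-1,3)
    # blue7 band/body: points z 44..56 above tray, x>525
    q=Q[(Q[:,2]>46)&(Q[:,2]<60)&(Q[:,0]>515)&(Q[:,0]<610)&(Q[:,1]>-350)&(Q[:,1]<-200)]
    v=np.ravel(cv2.fitLine(q[:,:2].astype(np.float32),cv2.DIST_HUBER,0,.01,.01)); s=(q[:,:2]-v[2:])@v[:2]
    print(c,len(q),'dir',np.degrees(np.arctan2(v[1],v[0])),v[2:],np.percentile(s,[0,2,98,100]))
# fit FK: 6R, spherical wrist model
import json
from scipy.optimize import least_squares
L=[json.loads(l) for l in open('log.txt')]
def fk(q,g):
    d1,a1,l2,a3,l4,lt=g
    Rz=R.from_euler('z',q[0]); p=np.array([a1,0,d1]); A=R.from_euler('y',q[1]); p=p+A.apply([0,0,l2]); A=R.from_euler('y',q[1]+q[2]); p=p+A.apply([a3,0,l4])
    W=A*R.from_euler('z',q[3])*R.from_euler('y',q[4])*R.from_euler('z',q[5]); p=p+W.apply([0,0,lt]); return Rz.apply(p),Rz*W
f=least_squares(lambda g:np.concatenate([fk(q,g)[0]-p for q,p,_ in L]),[300,50,400,0,400,300])
print(np.round(f.x,1),np.abs(f.fun).max()); np.save('g.npy',f.x)
for q,p,o in L[-2:]: print(np.round(fk(q,f.x)[1].as_matrix(),2).tolist(),np.round(R.from_rotvec(o).as_matrix(),2).tolist())
E
python3 plan.py
```

```text
t: 17.62
ee_pos: [579.9, 239.8, 300.2]
orientation: [-2.822, -1.38, 0.002]
ft_force: [0.1, 0.0, 0.3]
width: 26.6
[571.4 173.2   8.4] 39.1 -68.3
[531.9 178.6   8.5] 39.8 -129.0
[594.7 204.8   8.4] 38.0 -7.1
[555.1 209.1   8.1] 1.9 -167.7
[517.7 215.7   8.3] 39.8 171.1
[577.3 240.1   8.4] 36.7 56.4
scene 327 dir -80.31607 [ 561.97296 -287.81985] [-71.27886903 -38.58941277  40.78321561  44.47409674]
side 187 dir -84.480736 [ 554.68384 -283.26877] [-33.30712957 -31.8528513   45.08311281  48.72583684]
[315.9  -0.  563.1  77.5 484.9 313.2] 11.844110180160506
[[-0.61, -0.79, -0.0], [-0.79, 0.61, -0.0], [0.0, 0.0, -1.0]] [[0.61, 0.79, -0.0], [0.79, -0.61, -0.0], [-0.0, -0.0, -1.0]]
[[-0.61, -0.79, 0.0], [-0.79, 0.61, 0.0], [-0.0, -0.0, -1.0]] [[0.61, 0.79, 0.0], [0.79, -0.61, 0.0], [0.0, 0.0, -1.0]]
t 17.68 tcp [579.7 239.8 299.6] yaw x 52.1 z [-0.002 -0.001 -1.   ] q [ 0.37  0.35  1.55  0.    1.24 -0.54] F [-0.2  0.3 -0.3] w 26.4
```

```bash
python3 -m inch '[{"tx":0,"ty":0,"tz":4,"ax":0,"ay":0,"az":0,"jaw":0.3},{"tx":0,"ty":0,"tz":4,"ax":0,"ay":0,"az":0,"jaw":0.3},{"tx":0,"ty":0,"tz":2,"ax":0,"ay":0,"az":0,"jaw":0.3},{"tx":0,"ty":0,"tz":1,"ax":0,"ay":0,"az":0,"jaw":0.2},{"tx":0,"ty":0,"tz":0,"ax":0,"ay":0,"az":0,"jaw":0},{"tx":0,"ty":0,"tz":0,"ax":0,"ay":0,"az":0,"jaw":0},{"tx":0,"ty":0,"tz":0,"ax":0,"ay":0,"az":0,"jaw":0}]'; python3 -m inch '[{"tx":0.1,"ty":0.1,"tz":0,"ax":0,"ay":0,"az":0,"jaw":0},{"tx":0.1,"ty":0.05,"tz":0,"ax":0,"ay":0,"az":0,"jaw":0},{"tx":0,"ty":0,"tz":0,"ax":0,"ay":0,"az":0,"jaw":0}]'; python3 -m inch '[{"tx":0,"ty":0,"tz":0,"ax":0,"ay":0,"az":0,"jaw":0.25},{"tx":0,"ty":0,"tz":0,"ax":0,"ay":0,"az":0,"jaw":0.25},{"tx":0,"ty":0,"tz":-1,"ax":0,"ay":0,"az":0,"jaw":0.25},{"tx":0,"ty":0,"tz":-3,"ax":0,"ay":0,"az":0,"jaw":0.25},{"tx":0,"ty":0,"tz":-5,"ax":0,"ay":0,"az":0,"jaw":0.3},{"tx":0,"ty":0,"tz":-3,"ax":0,"ay":0,"az":0,"jaw":0.3},{"tx":0,"ty":0,"tz":0,"ax":0,"ay":0,"az":0,"jaw":0.3},{"tx":0,"ty":0,"tz":0,"ax":0,"ay":0,"az":0,"jaw":0.3}]'
cat > ck.py <<'E'
from caps import *
c='wrist'
cal=viewer.get_calibration(c);im,d=viewer.get_image(c);P=cloud(c,d,cal)
k=caps([P],205,220,(480,640,140,290))[:,:2]
for p in k: print(np.round(p,1),'dists',np.round(np.hypot(*(k-p).T),1))
E
python3 ck.py
```

```text
t: 18.55
ee_pos: [580.9, 240.2, 192.1]
orientation: [2.822, 1.38, 0.002]
ft_force: [-0.4, 0.5, -0.3]
width: 15.4
t: 18.92
ee_pos: [582.4, 240.2, 191.0]
orientation: [2.822, 1.38, -0.003]
ft_force: [-1.9, -2.9, -0.0]
width: 15.4
t: 19.92
ee_pos: [582.4, 240.6, 310.5]
orientation: [-2.822, -1.38, 0.001]
ft_force: [-0.6, 0.7, -0.6]
width: 26.3
[571.4 173.3] dists [ 0.  39.8 39.2 39.  68.1 66.7]
[531.9 178.6] dists [39.8  0.  67.6 38.  39.5 77.3]
[594.  205.3] dists [39.2 67.6  0.  39.  76.7 37.1]
[555.1 208.7] dists [39.  38.  39.   0.  37.8 39.3]
[517.9 215.5] dists [68.1 39.5 76.7 37.8  0.  66.1]
[579.5 239.4] dists [66.7 77.3 37.1 39.3 66.1  0. ]
```

```bash
cat > ik.py <<'E'
from h import *
import json
from scipy.optimize import least_squares
g0=np.load('g.npy')
lo=np.array([-3,-.9,.09,-1.31,.11,-2.54]);hi=np.array([3,2.11,2.58,4.45,2.69,2.54])
def fk(q,g,s):
    d1,a1,l2,a3,l4,lt=g
    p=np.array([a1,0,d1])+R.from_euler('y',q[1]).apply([0,0,l2]); A=R.from_euler('y',q[1]+q[2]); p=p+A.apply([a3,0,l4])
    W=A*R.from_euler('z',s*q[3])*R.from_euler('y',q[4])*R.from_euler('z',q[5]+np.pi); Rz=R.from_euler('z',q[0]); return Rz.apply(p+W.apply([0,0,lt])),(Rz*W)
def ik(p,M,g,s,q0s):
    T=R.from_matrix(M);best=None
    for q0 in q0s:
        f=least_squares(lambda q:np.concatenate([(fk(q,g,s)[0]-p)/300,(fk(q,g,s)[1]*T.inv()).as_rotvec()]),np.clip(q0,lo+.01,hi-.01),bounds=(lo,hi),max_nfev=60)
        if best is None or f.cost<best.cost: best=f
    return best
if __name__=='__main__':
    q0=[-.3,.4,1.8,1.5,1.5,0]
    for s in(1,-1):
        for xy in((500,-100),(500,-250),(620,-60)):
            for psi in range(-180,180,45):
                c,si=np.cos(np.radians(psi)),np.sin(np.radians(psi));e=np.radians(12)
                z=np.array([np.cos(e)*c,np.cos(e)*si,-np.sin(e)]);x=np.array([si,-c,0]);M=np.stack([x,np.cross(z,x),z],1)
                f=ik(np.array([*xy,46])+14*z,M,g0,s,[[-.3,.5,1.8,k,1.5,m] for k in(-1.2,.5,1.6,3.1,4) for m in (-1,1)])
                if f.cost<1e-4: print(s,xy,psi,np.round(f.x,2))
E
python3 ik.py
```

```text
1 (500, -100) -180 [-0.13  1.21  1.19 -0.14  2.1  -1.67]
1 (500, -100) -135 [ 0.15  1.13  1.42 -0.65  1.84 -1.92]
1 (500, -100) -90 [ 0.37  1.05  1.84 -1.16  1.46 -1.81]
1 (500, -100) -45 [ 0.35  1.13  2.27  4.24  1.47 -1.34]
1 (500, -100) 0 [-0.45  1.25  2.4   2.69  1.82 -1.79]
1 (500, -100) 45 [-0.81  1.05  2.06  1.54  1.36 -1.54]
1 (500, -100) 90 [-0.67  1.08  1.61  0.88  1.64 -1.23]
1 (500, -100) 135 [-0.41  1.18  1.27  0.41  2.01 -1.31]
1 (500, -250) -180 [-0.31  1.24  1.09 -0.36  2.13 -1.83]
1 (500, -250) -135 [-0.06  1.13  1.44 -0.84  1.75 -2.  ]
1 (500, -250) -45 [-0.15  1.14  2.3   3.77  1.6  -1.39]
1 (500, -250) 0 [-0.88  1.11  2.25  2.29  1.5  -1.74]
1 (500, -250) 45 [-1.    1.05  1.82  1.31  1.43 -1.3 ]
1 (500, -250) 90 [-0.83  1.15  1.36  0.76  1.83 -1.14]
1 (500, -250) 135 [-0.57  1.25  1.05  0.25  2.17 -1.38]
1 (620, -60) -180 [-0.07  1.35  0.79 -0.09  2.35 -1.65]
1 (620, -60) -135 [ 0.18  1.25  1.06 -0.68  2.04 -2.06]
1 (620, -60) -90 [ 0.36  1.1   1.55 -1.16  1.55 -2.03]
1 (620, -60) -45 [ 0.34  1.05  2.04  4.28  1.34 -1.62]
1 (620, -60) 0 [-0.18  1.11  2.23  2.96  1
[... 716 characters left out ...]
.04  1.91  1.45  1.38 -1.76]
-1 (500, -250) -45 [-0.15  1.14  2.3   2.52  1.6  -1.39]
-1 (500, -250) 0 [-0.88  1.11  2.25  4.    1.5  -1.74]
-1 (500, -250) 45 [-1.    1.05  1.82 -1.31  1.43 -1.3 ]
-1 (500, -250) 90 [-0.83  1.15  1.36 -0.76  1.83 -1.14]
-1 (500, -250) 135 [-0.57  1.25  1.05 -0.25  2.17 -1.38]
-1 (620, -60) -180 [-0.07  1.35  0.79  0.09  2.35 -1.65]
-1 (620, -60) -135 [ 0.18  1.25  1.06  0.68  2.04 -2.06]
-1 (620, -60) -90 [ 0.36  1.1   1.55  1.16  1.55 -2.03]
-1 (620, -60) -45 [ 0.34  1.05  2.04  2.    1.34 -1.62]
-1 (620, -60) 0 [-0.18  1.11  2.23  3.32  1.55 -1.61]
-1 (620, -60) 90 [-0.52  1.13  1.42 -1.02  1.67 -1.07]
-1 (620, -60) 135 [-0.31  1.29  0.96 -0.56  2.15 -1.13]
```

```bash
python3 plan.py 556 -310 300 8
```

```text
t 19.98 tcp [582.2 240.5 309.8] yaw x 52.1 z [-0.002 -0.001 -1.   ] q [ 0.37  0.35  1.53  0.    1.26 -0.54] F [ 0.6 -1.   0.1] w 26.3
tool cm [-45.06  31.73   1.03]
with yaw 8.0 cm [-10.25  54.15   0.98] az 44.1
```

```bash
python3 -m inch '[{"tx":0,"ty":0,"tz":0,"ax":0,"ay":0,"az":8.8,"jaw":0.7},{"tx":0,"ty":0,"tz":0,"ax":0,"ay":0,"az":8.8,"jaw":0.7},{"tx":0,"ty":0,"tz":0,"ax":0,"ay":0,"az":8.8,"jaw":0.7},{"tx":0,"ty":0,"tz":0,"ax":0,"ay":0,"az":8.8,"jaw":0.7},{"tx":0,"ty":0,"tz":0,"ax":0,"ay":0,"az":8.9,"jaw":0.7}]'; python3 -m inch '[{"tx":-1,"ty":5.4,"tz":0,"ax":0,"ay":0,"az":0,"jaw":0.7},{"tx":-1,"ty":5.4,"tz":0,"ax":0,"ay":0,"az":0,"jaw":0.7},{"tx":-1,"ty":5.4,"tz":0,"ax":0,"ay":0,"az":0,"jaw":0.7},{"tx":-1,"ty":5.4,"tz":0,"ax":0,"ay":0,"az":0,"jaw":0.7},{"tx":-1,"ty":5.4,"tz":0,"ax":0,"ay":0,"az":0,"jaw":0.7},{"tx":-1,"ty":5.4,"tz":0,"ax":0,"ay":0,"az":0,"jaw":0.7},{"tx":-1,"ty":5.4,"tz":0,"ax":0,"ay":0,"az":0,"jaw":0.7},{"tx":-1,"ty":5.4,"tz":0,"ax":0,"ay":0,"az":0,"jaw":0.7},{"tx":-1,"ty":5.4,"tz":0,"ax":0,"ay":0,"az":0,"jaw":0.7},{"tx":-1,"ty":5.4,"tz":1,"ax":0,"ay":0,"az":0,"jaw":0.7},{"tx":0,"ty":0,"tz":0,"ax":0,"ay":0,"az":0,"jaw":0.7},{"tx":0,"ty":0,"tz":0,"ax":0,"ay":0,"az":0,"jaw":0.7}]'; python3 plan.py
python3 - <<'E'
from h import *
c='wrist';cal=viewer.get_calibration(c);im,d=viewer.get_image(c);save(im,'w3.png');P=cloud(c,d,cal)
for t in('blue7','orange'):
  for m in masks_of(c,t):
    q=P[m['pixels']&(d>0)]; z=q[:,2]
    b=q[(z>46)&(z<60)]
    if len(b)<100: continue
    v=np.ravel(cv2.fitLine(b[:,:2].astype(np.float32),cv2.DIST_HUBER,0,.01,.01)); v[:2]*=np.sign(v[1])
    s=(q[:,:2]-v[2:])@v[:2]; sb=(b[:,:2]-v[2:])@v[:2]; w=(q[:,:2]-v[2:])@[v[1],-v[0]]
    print(t,round(m['score'],2),np.round(m['location']),'dir %.1f'%np.degrees(np.arctan2(v[1],v[0])),v[2:],'ends',np.round(np.percentile(s,[1,99]),1),'w',np.round(np.percentile(w,[2,98]),1),'ztop',np.percentile(z,98),'foot',v[2:]+v[:2]*np.percentile(s,1),'cap',v[2:]+v[:2]*np.percentile(s,99))
np.save('wP.npy',P)
Q=P.reshape(-1,3);t=Q[(abs(Q[:,0]-520)<120)&(abs(Q[:,1]+270)<130)&(Q[:,2]>2)&(Q[:,2]<60)]
print('tray',cv2.minAreaRect(t[:,:2].astype(np.float32)))
E
```

```text
t: 20.6
ee_pos: [582.2, 240.5, 309.2]
orientation: [3.134, 0.212, -0.005]
ft_force: [-0.1, 0.1, 0.5]
width: 61.4
t: 22.1
ee_pos: [558.7, -307.3, 299.8]
orientation: [-3.132, -0.219, 0.003]
ft_force: [0.1, 0.1, 0.1]
width: 61.8
t 22.10 tcp [ 558.7 -307.3  299.8] yaw x 8.0 z [-0.002  0.002 -1.   ] q [-0.52  0.37  1.53  0.    1.25 -0.66] F [0.1 0.1 0.1] w 61.8
blue7 0.94 [316. 151.] dir 98.3 [ 557.65063 -290.24454] ends [-42.5  79. ] w [-18.9  18. ] ztop 53.546773829896075 foot [ 563.8230888  -332.33905481] cap [ 546.18816207 -212.07348024]
orange 0.76 [261. 152.] dir 99.6 [ 479.43515 -301.94153] ends [-41.1  78.3] w [-17.3  17.4] ztop 53.36734436064659 foot [ 486.26539546 -342.4354451 ] cap [ 466.40621421 -224.69794144]
tray ((505.80108642578125, -262.50177001953125), (250.00244140625, 223.96041870117188), 83.05928039550781)
```

View pics/w3.png

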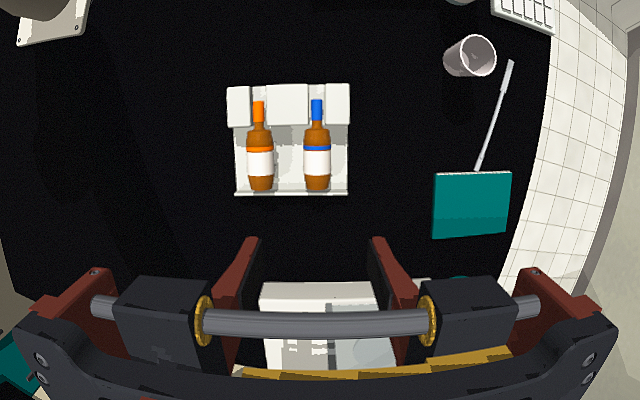

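```bash
python3 -m inch '[{"tx":0,"ty":0,"tz":0,"ax":-7.5,"ay":0,"az":-0.3,"jaw":0.7},{"tx":0,"ty":0,"tz":0,"ax":-7.5,"ay":0,"az":0,"jaw":0.7},{"tx":0,"ty":0,"tz":0,"ax":0,"ay":0,"az":0,"jaw":0.7}]'; python3 plan.py 554.8 -265.7 118
```

```text
t: 22.62
ee_pos: [559.3, -305.0, 301.3]
orientation: [2.874, 0.215, 0.027]
ft_force: [0.2, 1.0, 0.2]
width: 61.4
t 22.62 tcp [ 559.3 -305.   301.3] yaw x 8.6 z [ 0.038 -0.255 -0.966] q [-0.41  0.31  1.64 -0.25  1.07 -0.45] F [0.2 1.  0.2] w 61.4
tool cm [ 0.15 -8.54 16.69]
```

```bash
python3 -m inch '[{"tx":0,"ty":-1.7,"tz":3.3,"ax":0,"ay":0,"az":0,"jaw":0.7},{"tx":0,"ty":-1.7,"tz":3.3,"ax":0,"ay":0,"az":0,"jaw":0.7},{"tx":0,"ty":-1.7,"tz":3.3,"ax":0,"ay":0,"az":0,"jaw":0.7},{"tx":0,"ty":-1.7,"tz":3.3,"ax":0,"ay":0,"az":0,"jaw":0.7},{"tx":0,"ty":-1.7,"tz":3.3,"ax":0,"ay":0,"az":0,"jaw":0.7},{"tx":0,"ty":0,"tz":0,"ax":0,"ay":0,"az":0,"jaw":0.7},{"tx":0,"ty":0,"tz":0,"ax":0,"ay":0,"az":0,"jaw":0.7},{"tx":0,"ty":0,"tz":0,"ax":0,"ay":0,"az":0,"jaw":0.7},{"tx":0,"ty":0,"tz":0,"ax":0,"ay":0,"az":0,"jaw":0.7}]'; python3 plan.py 558.5 -291.3 21.4
```

```text
t: 23.75
ee_pos: [554.2, -269.5, 121.2]
orientation: [2.872, 0.208, 0.03]
ft_force: [0.2, -0.4, 0.2]
width: 61.3
t 23.75 tcp [ 554.2 -269.5  121.2] yaw x 8.3 z [ 0.039 -0.257 -0.966] q [-0.36  0.5   1.82 -0.35  0.73 -0.25] F [ 0.2 -0.4  0.2] w 61.3
tool cm [ 0.09 -0.45 10.22]
```

```bash
python3 -m inch '[{"tx":0.1,"ty":-0.45,"tz":3,"ax":0,"ay":0,"az":0,"jaw":0.7},{"tx":0,"ty":0,"tz":3,"ax":0,"ay":0,"az":0,"jaw":0.7},{"tx":0,"ty":0,"tz":2,"ax":0,"ay":0,"az":0,"jaw":0.7},{"tx":0,"ty":0,"tz":0,"ax":0,"ay":0,"az":0,"jaw":0.7},{"tx":0,"ty":0,"tz":0,"ax":0,"ay":0,"az":0,"jaw":0.7},{"tx":0,"ty":0,"tz":0,"ax":0,"ay":0,"az":0,"jaw":0.7}]'; python3 plan.py 558.5 -291.3 21.4
```

```text
t: 24.5
ee_pos: [557.5, -285.1, 42.5]
orientation: [2.872, 0.209, 0.029]
ft_force: [-0.6, -0.5, -0.1]
width: 61.4
t 24.50 tcp [ 557.5 -285.1   42.5] yaw x 8.3 z [ 0.039 -0.257 -0.966] q [-0.38  0.64  1.82 -0.41  0.59 -0.19] F [-0.6 -0.5 -0.1] w 61.4
tool cm [0.01 0.06 2.2 ]
```

```bash
python3 -m inch '[{"tx":0,"ty":0.05,"tz":1.2,"ax":0,"ay":0,"az":0,"jaw":0.7},{"tx":0,"ty":0,"tz":1,"ax":0,"ay":0,"az":0,"jaw":0.7},{"tx":0,"ty":0,"tz":0,"ax":0,"ay":0,"az":0,"jaw":0.6},{"tx":0,"ty":0,"tz":0,"ax":0,"ay":0,"az":0,"jaw":0.4},{"tx":0,"ty":0,"tz":0,"ax":0,"ay":0,"az":0,"jaw":0.2},{"tx":0,"ty":0,"tz":0,"ax":0,"ay":0,"az":0,"jaw":0.2},{"tx":0,"ty":0,"tz":0,"ax":0,"ay":0,"az":0,"jaw":0.2},{"tx":0,"ty":0,"tz":0,"ax":0,"ay":0,"az":0,"jaw":0.2}]'; python3 plan.py
```

```text
t: 25.5
ee_pos: [558.4, -291.2, 20.6]
orientation: [2.872, 0.209, 0.029]
ft_force: [3.1, 0.7, 1.8]
width: 37.6
t 25.50 tcp [ 558.4 -291.2   20.6] yaw x 8.3 z [ 0.038 -0.256 -0.966] q [-0.39  0.68  1.81 -0.43  0.56 -0.18] F [3.1 0.7 1.8] w 37.6
```

```bash
python3 -m inch '[{"tx":0,"ty":0.26,"tz":-0.97,"ax":0,"ay":0,"az":0,"jaw":0.2},{"tx":0,"ty":0.52,"tz":-1.93,"ax":0,"ay":0,"az":0,"jaw":0.2},{"tx":0,"ty":1.04,"tz":-3.86,"ax":0,"ay":0,"az":0,"jaw":0.2},{"tx":0,"ty":1.04,"tz":-3.86,"ax":0,"ay":0,"az":0,"jaw":0.2},{"tx":0,"ty":1.04,"tz":-3.86,"ax":0,"ay":0,"az":0,"jaw":0.2},{"tx":0,"ty":1.04,"tz":-3.86,"ax":0,"ay":0,"az":0,"jaw":0.2},{"tx":0,"ty":1.04,"tz":-3.86,"ax":0,"ay":0,"az":0,"jaw":0.2}]';  python3 -m inch '[{"tx":0,"ty":0,"tz":0,"ax":9,"ay":0,"az":0,"jaw":0.2},{"tx":0,"ty":0,"tz":0,"ax":9,"ay":0,"az":0,"jaw":0.2},{"tx":0,"ty":0,"tz":0,"ax":9,"ay":0,"az":0,"jaw":0.2},{"tx":0,"ty":0,"tz":0,"ax":9,"ay":0,"az":0,"jaw":0.2},{"tx":0,"ty":0,"tz":0,"ax":9,"ay":0,"az":0,"jaw":0.2},{"tx":0,"ty":0,"tz":0,"ax":9,"ay":0,"az":0,"jaw":0.2},{"tx":0,"ty":0,"tz":0,"ax":9,"ay":0,"az":0,"jaw":0.2},{"tx":0,"ty":0,"tz":0,"ax":9,"ay":0,"az":0,"jaw":0.2},{"tx":0,"ty":0,"tz":0,"ax":9,"ay":0,"az":0,"jaw":0.2},{"tx":0,"ty":0,"tz":0,"ax":9,"ay":0,"az":0,"jaw":0.2},{"tx":0,"ty":0,"tz":0,"ax":0,"ay":0,"az":0,"jaw":0.2}]'; python3 plan.py 430 20 250
```

```text
t: 26.38
ee_pos: [557.2, -291.1, 252.8]
orientation: [2.873, 0.209, 0.028]
ft_force: [0.2, -0.3, -1.0]
width: 37.4
t: 27.75
ee_pos: [556.9, -291.5, 247.8]
orientation: [-1.826, -0.13, 0.104]
ft_force: [-0.0, 1.0, -1.0]
width: 37.4
t 27.75 tcp [ 556.9 -291.5  247.8] yaw x 8.3 z [-0.14   0.957 -0.256] q [-0.79  0.96  1.14  0.75  2.15 -0.91] F [-0.  1. -1.] w 37.4
tool cm [-8.07 -8.53 31.52]
```

```bash
python3 -m inch '[{"tx":-1.23,"ty":-1.33,"tz":4.92,"ax":0,"ay":0,"az":0,"jaw":0.2},{"tx":-1.23,"ty":-1.33,"tz":4.92,"ax":0,"ay":0,"az":0,"jaw":0.2},{"tx":-1.23,"ty":-1.33,"tz":4.92,"ax":0,"ay":0,"az":0,"jaw":0.2},{"tx":-1.23,"ty":-1.33,"tz":4.92,"ax":0,"ay":0,"az":0,"jaw":0.2},{"tx":-1.23,"ty":-1.33,"tz":4.92,"ax":0,"ay":0,"az":0,"jaw":0.2},{"tx":-1.23,"ty":-1.33,"tz":4.92,"ax":0,"ay":0,"az":0,"jaw":0.2},{"tx":0,"ty":0,"tz":0,"ax":0,"ay":0,"az":0,"jaw":0.2}]'; python3 plan.py; python3 -m inch '[{"tx":0,"ty":2.9,"tz":0.77,"ax":0,"ay":0,"az":0,"jaw":0.2},{"tx":0,"ty":2.9,"tz":0.77,"ax":0,"ay":0,"az":0,"jaw":0.2},{"tx":0,"ty":2.9,"tz":0.77,"ax":0,"ay":0,"az":0,"jaw":0.2},{"tx":0,"ty":2.9,"tz":0.77,"ax":0,"ay":0,"az":0,"jaw":0.2},{"tx":0,"ty":0,"tz":0,"ax":0,"ay":0,"az":0,"jaw":0.2}]'; python3 plan.py 440 0 50
python3 - <<'E'
from h import *
im,d=viewer.get_image('side'); cv2.imwrite('pics/s2.png',cv2.cvtColor(cv2.resize(im[60:360,180:580],None,fx=1.6,fy=1.6),cv2.COLOR_RGB2BGR))
E
```

```text
t: 28.62
ee_pos: [438.6, 3.1, 252.7]
orientation: [-1.832, -0.138, 0.103]
ft_force: [0.1, 0.2, -0.7]
width: 37.5
t 28.62 tcp [438.6   3.1 252.7] yaw x 8.6 z [-0.143  0.954 -0.262] q [-0.57  0.63  1.86  0.83  1.75 -1.09] F [ 0.1  0.2 -0.7] w 37.5
t: 29.25
ee_pos: [441.1, -0.6, 130.4]
orientation: [-1.831, -0.134, 0.102]
ft_force: [1.0, -0.6, -0.3]
width: 37.4
t 29.25 tcp [441.1  -0.6 130.4] yaw x 8.3 z [-0.14   0.955 -0.26 ] q [-0.57  0.86  1.83  0.82  1.61 -1.23] F [ 1.  -0.6 -0.3] w 37.4
tool cm [-0.11  7.74  2.17]
```

View pics/s2.png

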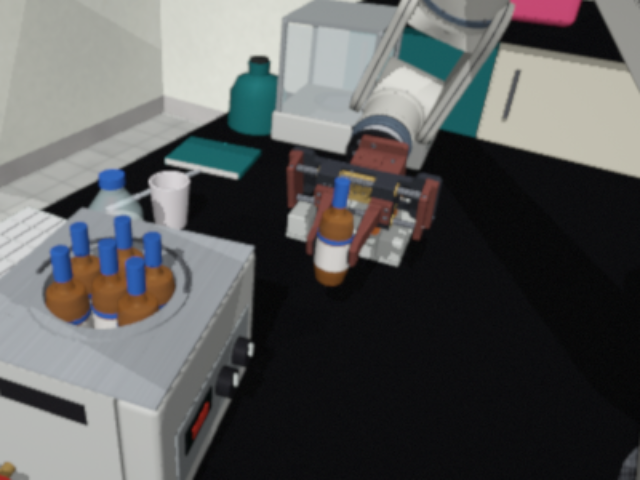

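```bash
python3 -m inch '[{"tx":0,"ty":2.5,"tz":0.67,"ax":0,"ay":0,"az":0,"jaw":0.2},{"tx":0,"ty":2.5,"tz":0.67,"ax":0,"ay":0,"az":0,"jaw":0.2},{"tx":0,"ty":2,"tz":0.53,"ax":0,"ay":0,"az":0,"jaw":0.2},{"tx":0,"ty":0.5,"tz":0.13,"ax":0,"ay":0,"az":0,"jaw":0.2},{"tx":0,"ty":0,"tz":0,"ax":0,"ay":0,"az":0,"jaw":0.2},{"tx":0,"ty":0,"tz":0,"ax":0,"ay":0,"az":0,"jaw":0.2},{"tx":0,"ty":0,"tz":0,"ax":0,"ay":0,"az":0,"jaw":0.2}]'; python3 plan.py; python3 -m inch '[{"tx":0,"ty":0.3,"tz":0.08,"ax":0,"ay":0,"az":0,"jaw":0.2},{"tx":0,"ty":0,"tz":0,"ax":0,"ay":0,"az":0,"jaw":0.2},{"tx":0,"ty":0,"tz":0,"ax":0,"ay":0,"az":0,"jaw":0.2}]'; python3 plan.py
```

```text
t: 30.18
ee_pos: [440.8, -0.1, 53.9]
orientation: [-1.83, -0.134, 0.102]
ft_force: [1.0, 0.6, -0.9]
width: 37.4
t 30.18 tcp [ 4.408e+02 -1.000e-01  5.390e+01] yaw x 8.3 z [-0.14   0.956 -0.259] q [-0.57  1.    1.79  0.82  1.54 -1.31] F [ 1.   0.6 -0.9] w 37.4
t: 30.55
ee_pos: [440.5, 0.1, 50.1]
orientation: [-1.829, -0.133, 0.103]
ft_force: [-0.5, 0.4, -0.9]
width: 37.8
t 30.55 tcp [4.405e+02 1.000e-01 5.010e+01] yaw x 8.3 z [-0.14   0.956 -0.259] q [-0.57  1.01  1.79  0.82  1.54 -1.31] F [-0.5  0.4 -0.9] w 37.8
```

```bash
python3 -m inch '[{"tx":0,"ty":0.4,"tz":0.1,"ax":0,"ay":0,"az":0,"jaw":0.2},{"tx":0,"ty":0.15,"tz":0.04,"ax":0,"ay":0,"az":0,"jaw":0.2},{"tx":0,"ty":0,"tz":0,"ax":0,"ay":0,"az":0,"jaw":0.2}]'; python3 -m inch '[{"tx":0,"ty":0.1,"tz":0.03,"ax":0,"ay":0,"az":0,"jaw":0.2},{"tx":0,"ty":0,"tz":0,"ax":0,"ay":0,"az":0,"jaw":0.2}]';python3 -m inch '[{"tx":0,"ty":0.1,"tz":0.03,"ax":0,"ay":0,"az":0,"jaw":0.2},{"tx":0,"ty":0,"tz":0,"ax":0,"ay":0,"az":0,"jaw":0.2}]'
```

```text
t: 30.92
ee_pos: [440.5, 0.1, 44.3]
orientation: [-1.829, -0.133, 0.103]
ft_force: [0.3, 0.3, -0.4]
width: 37.4
t: 31.18
ee_pos: [440.5, 0.1, 43.4]
orientation: [-1.829, -0.133, 0.102]
ft_force: [0.1, -0.4, -1.1]
width: 37.3
t: 31.42
ee_pos: [440.5, 0.1, 42.3]
orientation: [-1.829, -0.133, 0.102]
ft_force: [0.2, -0.3, -0.5]
width: 37.4
```

```bash
python3 -m inch '[{"tx":0,"ty":0.1,"tz":0.03,"ax":0,"ay":0,"az":0,"jaw":0.2},{"tx":0,"ty":0,"tz":0,"ax":0,"ay":0,"az":0,"jaw":0.2}]';python3 -m inch '[{"tx":0,"ty":0.05,"tz":0.01,"ax":0,"ay":0,"az":0,"jaw":0.2},{"tx":0,"ty":0,"tz":0,"ax":0,"ay":0,"az":0,"jaw":0.2}]'
```

```text
t: 31.68
ee_pos: [440.6, 0.1, 41.9]
orientation: [-1.828, -0.133, 0.102]
ft_force: [-0.6, -1.4, 5.3]
width: 37.5
t: 31.92
ee_pos: [440.6, 0.1, 41.9]
orientation: [-1.827, -0.133, 0.102]
ft_force: [-0.0, -2.6, 8.5]
width: 37.4
```

```bash
python3 -m inch '[{"tx":0,"ty":0,"tz":0,"ax":0,"ay":0,"az":0,"jaw":0.6},{"tx":0,"ty":0,"tz":0,"ax":0,"ay":0,"az":0,"jaw":0.6},{"tx":0,"ty":0,"tz":-1,"ax":0,"ay":0,"az":0,"jaw":0.6},{"tx":0,"ty":0,"tz":-3,"ax":0,"ay":0,"az":0,"jaw":0.6},{"tx":0,"ty":0,"tz":-5,"ax":0,"ay":0,"az":0,"jaw":0.5},{"tx":0,"ty":0,"tz":-5,"ax":0,"ay":0,"az":0,"jaw":0.5},{"tx":0,"ty":-4.8,"tz":-1.3,"ax":0,"ay":0,"az":0,"jaw":0.5},{"tx":0,"ty":-4.8,"tz":-1.3,"ax":0,"ay":0,"az":0,"jaw":0.5},{"tx":0,"ty":-4.8,"tz":-1.3,"ax":0,"ay":0,"az":0,"jaw":0.5},{"tx":0,"ty":-4.8,"tz":-1.3,"ax":0,"ay":0,"az":0,"jaw":0.5}]'; python3 -m inch '[{"tx":0,"ty":0,"tz":0,"ax":-10.7,"ay":0,"az":0,"jaw":0.5},{"tx":0,"ty":0,"tz":0,"ax":-10.7,"ay":0,"az":0,"jaw":0.5},{"tx":0,"ty":0,"tz":0,"ax":-10.7,"ay":0,"az":0,"jaw":0.5},{"tx":0,"ty":0,"tz":0,"ax":-10.7,"ay":0,"az":0,"jaw":0.5},{"tx":0,"ty":0,"tz":0,"ax":-10.7,"ay":0,"az":0,"jaw":0.5},{"tx":0,"ty":0,"tz":0,"ax":-10.7,"ay":0,"az":0,"jaw":0.5},{"tx":0,"ty":0,"tz":0,"ax":-10.7,"ay":0,"az":0,"jaw":0.5},{"tx":0,"ty":0,"tz":0,"ax":0,"ay":0,"az":0,"jaw":0.5},{"tx":0,"ty":0,"tz":0,"ax":0,"ay":0,"az":0,"jaw":0.5}]'; python3 plan.py 438 12 150 52
python3 - <<'E'
from caps import *
for c in('wrist','scene'):
    cal=viewer.get_calibration(c);im,d=viewer.get_image(c);P=cloud(c,d,cal)
    print(c,np.round(caps([P],118,130,(390,490,-50,60)),1))
E
```

```text
t: 33.17
ee_pos: [460.0, -134.7, 277.6]
orientation: [-1.83, -0.132, 0.102]
ft_force: [-0.5, 0.3, -1.0]
width: 43.9
t: 34.3
ee_pos: [460.3, -134.4, 276.1]
orientation: [-3.129, -0.228, 0.001]
ft_force: [0.1, 0.5, -0.1]
width: 44.2
t 34.30 tcp [ 460.3 -134.4  276.1] yaw x 8.3 z [-0.001  0.004 -1.   ] q [-0.31  0.14  1.89  0.    1.11 -0.46] F [ 0.1  0.5 -0.1] w 44.2
tool cm [ -0.09 -14.76  12.67]
with yaw 52.0 cm [ 10.16 -10.77  12.61] az -43.7
wrist [[441.  -14.4   8.2]]
scene [[443.9 -12.8   8.3]]
```

```bash
python3 -m inch '[{"tx":0,"ty":0,"tz":0,"ax":0,"ay":0,"az":-6.8,"jaw":0.5},{"tx":0,"ty":0,"tz":0,"ax":0,"ay":0,"az":-6.9,"jaw":0.5},{"tx":0.97,"ty":-3.98,"tz":1.6,"ax":0,"ay":0,"az":0,"jaw":0.5},{"tx":0.97,"ty":-3.98,"tz":3,"ax":0,"ay":0,"az":0,"jaw":0.5},{"tx":0.97,"ty":-3.98,"tz":4,"ax":0,"ay":0,"az":0,"jaw":0.5},{"tx":0,"ty":0,"tz":4,"ax":0,"ay":0,"az":0,"jaw":0.5},{"tx":0,"ty":0,"tz":0,"ax":0,"ay":0,"az":0,"jaw":0.5},{"tx":0,"ty":0,"tz":0,"ax":0,"ay":0,"az":0,"jaw":0.5},{"tx":0,"ty":0,"tz":0,"ax":0,"ay":0,"az":0,"jaw":0.5}]'; python3 plan.py 442.5 -13 92 22
```

```text
t: 35.52
ee_pos: [443.7, -13.2, 151.5]
orientation: [-3.083, -0.597, -0.003]
ft_force: [-0.8, -0.4, 0.2]
width: 43.9
t 35.52 tcp [443.7 -13.2 151.5] yaw x 21.9 z [ 0.002  0.002 -1.   ] q [-0.06  0.27  2.07  0.    0.8  -0.44] F [-0.8 -0.4  0.2] w 43.9
tool cm [-0.12 -0.05  5.95]
with yaw 22.0 cm [-0.1  -0.06  5.95] az -0.1
```

```bash
python3 -m inch '[{"tx":-0.1,"ty":0,"tz":2.5,"ax":0,"ay":0,"az":0,"jaw":0.5},{"tx":0,"ty":0,"tz":2.4,"ax":0,"ay":0,"az":0,"jaw":0.5},{"tx":0,"ty":0,"tz":0.8,"ax":0,"ay":0,"az":0,"jaw":0.5},{"tx":0,"ty":0,"tz":0,"ax":0,"ay":0,"az":0,"jaw":0.3},{"tx":0,"ty":0,"tz":0,"ax":0,"ay":0,"az":0,"jaw":0},{"tx":0,"ty":0,"tz":0,"ax":0,"ay":0,"az":0,"jaw":0},{"tx":0,"ty":0,"tz":0,"ax":0,"ay":0,"az":0,"jaw":0},{"tx":0,"ty":0,"tz":0,"ax":0,"ay":0,"az":0,"jaw":0}]'; python3 plan.py;  python3 -m inch '[{"tx":0,"ty":0,"tz":-1,"ax":0,"ay":0,"az":0,"jaw":0},{"tx":0,"ty":0,"tz":-3,"ax":0,"ay":0,"az":0,"jaw":0},{"tx":0,"ty":0,"tz":-4,"ax":0,"ay":0,"az":0,"jaw":0},{"tx":0,"ty":0,"tz":-4,"ax":0,"ay":0,"az":0,"jaw":0},{"tx":0,"ty":0,"tz":-4,"ax":0,"ay":0,"az":0,"jaw":0},{"tx":0,"ty":0,"tz":-4,"ax":0,"ay":0,"az":0,"jaw":0},{"tx":0,"ty":0,"tz":-3,"ax":0,"ay":0,"az":0,"jaw":0},{"tx":0,"ty":0,"tz":0,"ax":0,"ay":0,"az":0,"jaw":0}]'; python3 plan.py 542.8 245.3 325
```

```text
t: 36.52
ee_pos: [442.1, -12.7, 93.8]
orientation: [-3.082, -0.6, -0.002]
ft_force: [-0.4, 0.6, 7.2]
width: 15.4
t 36.52 tcp [442.1 -12.7  93.8] yaw x 22.0 z [ 0.001  0.002 -1.   ] q [-0.06  0.38  2.11  0.    0.65 -0.44] F [-0.4  0.6  7.2] w 15.4
t: 37.52
ee_pos: [442.5, -13.1, 325.4]
orientation: [-3.083, -0.6, -0.007]
ft_force: [-0.1, 0.2, -0.7]
width: 15.4
t 37.52 tcp [442.5 -13.1 325.4] yaw x 22.0 z [ 0.004  0.001 -1.   ] q [-0.06  0.02  1.9   0.    1.21 -0.44] F [-0.1  0.2 -0.7] w 15.4
tool cm [ 18.99 -20.19   0.12]
```

```bash
python3 -m inch '[{"tx":2.4,"ty":-2.5,"tz":0,"ax":0,"ay":0,"az":0,"jaw":0},{"tx":3.8,"ty":-4,"tz":0,"ax":0,"ay":0,"az":0,"jaw":0},{"tx":3.8,"ty":-4,"tz":0,"ax":0,"ay":0,"az":0,"jaw":0},{"tx":3.8,"ty":-4,"tz":0,"ax":0,"ay":0,"az":0,"jaw":0},{"tx":3.8,"ty":-4,"tz":0,"ax":0,"ay":0,"az":0,"jaw":0},{"tx":1.4,"ty":-1.7,"tz":0,"ax":0,"ay":0,"az":0,"jaw":0},{"tx":0,"ty":0,"tz":2.4,"ax":0,"ay":0,"az":0,"jaw":0},{"tx":0,"ty":0,"tz":2.4,"ax":0,"ay":0,"az":0,"jaw":0},{"tx":0,"ty":0,"tz":0,"ax":0,"ay":0,"az":0,"jaw":0},{"tx":0,"ty":0,"tz":0,"ax":0,"ay":0,"az":0,"jaw":0},{"tx":0,"ty":0,"tz":0,"ax":0,"ay":0,"az":0,"jaw":0},{"tx":0,"ty":0,"tz":0,"ax":0,"ay":0,"az":0,"jaw":0}]'; python3 plan.py 543 245.5 182
python3 - <<'E'
from h import *
im,d=viewer.get_image('wrist'); 
from caps import *
P=cloud('wrist',d,viewer.get_calibration('wrist'))
k=caps([P],205,220,(480,640,140,290))[:,:2]; print(np.round(k,1)); 
H=caps([P],292,310,(500,600,200,290)); print('held cap',np.round(H,1))
im=cv2.cvtColor(im,cv2.COLOR_RGB2BGR); cv2.imwrite('pics/w4.png',cv2.resize(im[130:330,180:460],None,fx=2.5,fy=2.5))
E
```

```text
t: 39.02
ee_pos: [542.3, 245.5, 276.4]
orientation: [-3.082, -0.599, -0.002]
ft_force: [-1.3, 0.5, -1.7]
width: 15.5
t 39.02 tcp [542.3 245.5 276.4] yaw x 22.0 z [ 0.001  0.002 -1.   ] q [0.4  0.32 1.65 0.   1.17 0.02] F [-1.3  0.5 -1.7] w 15.5
tool cm [0.05 0.05 9.44]
[[571.4 172.9]
 [517.8 215.8]
 [579.5 239. ]
 [539.2 249.5]]
held cap [[538.6 250.6  18.2]]
```

View pics/w4.png

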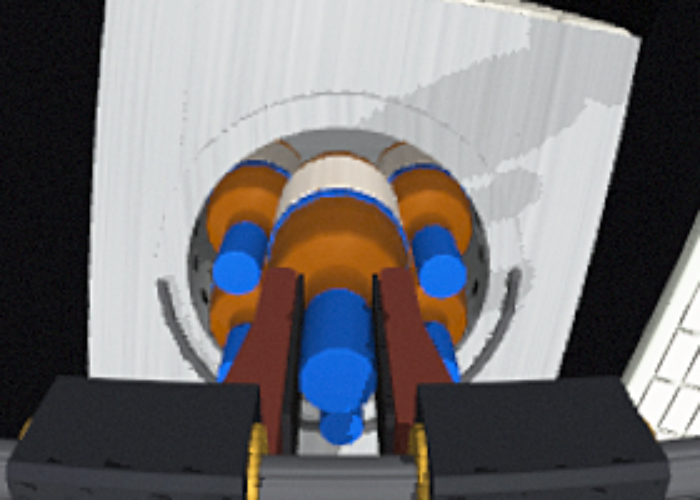

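```bash
python3 -m inch '[{"tx":0.05,"ty":0.05,"tz":1,"ax":0,"ay":0,"az":0,"jaw":0},{"tx":0,"ty":0,"tz":1,"ax":0,"ay":0,"az":0,"jaw":0},{"tx":0,"ty":0,"tz":0,"ax":0,"ay":0,"az":0,"jaw":0}]'; python3 -m inch '[{"tx":0,"ty":0,"tz":0.7,"ax":0,"ay":0,"az":0,"jaw":0},{"tx":0,"ty":0,"tz":0.5,"ax":0,"ay":0,"az":0,"jaw":0},{"tx":0,"ty":0,"tz":0,"ax":0,"ay":0,"az":0,"jaw":0}]'
```

```text
t: 39.45
ee_pos: [541.8, 244.9, 254.0]
orientation: [-3.083, -0.6, 0.004]
ft_force: [0.3, -0.3, -0.5]
width: 15.5
t: 39.83
ee_pos: [542.3, 245.2, 243.0]
orientation: [-3.082, -0.6, 0.002]
ft_force: [0.2, 0.3, -0.2]
width: 15.2
```

```bash
python3 -m inch '[{"tx":0,"ty":0,"tz":0.4,"ax":0,"ay":0,"az":0,"jaw":0},{"tx":0,"ty":0,"tz":0.4,"ax":0,"ay":0,"az":0,"jaw":0},{"tx":0,"ty":0,"tz":0,"ax":0,"ay":0,"az":0,"jaw":0}]'; python3 plan.py
```

```text
t: 40.2
ee_pos: [542.4, 245.2, 235.1]
orientation: [-3.082, -0.6, 0.001]
ft_force: [0.0, -0.3, -0.3]
width: 15.2
t 40.20 tcp [542.4 245.2 235.1] yaw x 22.0 z [-0.001  0.001 -1.   ] q [0.4  0.37 1.69 0.   1.09 0.02] F [ 0.  -0.3 -0.3] w 15.2
```

```bash
python3 -m inch '[{"tx":0,"ty":0,"tz":0.5,"ax":0,"ay":0,"az":0,"jaw":0},{"tx":0,"ty":0,"tz":0.5,"ax":0,"ay":0,"az":0,"jaw":0},{"tx":0,"ty":0,"tz":0,"ax":0,"ay":0,"az":0,"jaw":0}]'; python3 -m inch '[{"tx":0,"ty":0,"tz":0.5,"ax":0,"ay":0,"az":0,"jaw":0},{"tx":0,"ty":0,"tz":0.5,"ax":0,"ay":0,"az":0,"jaw":0},{"tx":0,"ty":0,"tz":0,"ax":0,"ay":0,"az":0,"jaw":0}]'
```

```text
t: 40.58
ee_pos: [542.2, 245.2, 224.9]
orientation: [-3.082, -0.6, 0.002]
ft_force: [0.4, 0.1, -0.6]
width: 15.3
t: 40.95
ee_pos: [542.2, 245.2, 214.9]
orientation: [-3.082, -0.6, 0.002]
ft_force: [0.3, 1.5, -1.1]
width: 15.2
```

```bash
python3 -m inch '[{"tx":0,"ty":0,"tz":0.7,"ax":0,"ay":0,"az":0,"jaw":0},{"tx":0,"ty":0,"tz":0.7,"ax":0,"ay":0,"az":0,"jaw":0},{"tx":0,"ty":0,"tz":0,"ax":0,"ay":0,"az":0,"jaw":0}]'; python3 -m inch '[{"tx":0,"ty":0,"tz":0.7,"ax":0,"ay":0,"az":0,"jaw":0},{"tx":0,"ty":0,"tz":0.7,"ax":0,"ay":0,"az":0,"jaw":0},{"tx":0,"ty":0,"tz":0,"ax":0,"ay":0,"az":0,"jaw":0}]';python3 -m inch '[{"tx":0,"ty":0,"tz":0.3,"ax":0,"ay":0,"az":0,"jaw":0},{"tx":0,"ty":0,"tz":0.1,"ax":0,"ay":0,"az":0,"jaw":0},{"tx":0,"ty":0,"tz":0,"ax":0,"ay":0,"az":0,"jaw":0},{"tx":0,"ty":0,"tz":0,"ax":0,"ay":0,"az":0,"jaw":0}]'
```

```text
t: 41.32
ee_pos: [542.1, 245.2, 200.6]
orientation: [-3.082, -0.6, 0.003]
ft_force: [-0.6, 0.9, -1.3]
width: 15.5
t: 41.7
ee_pos: [542.1, 245.2, 186.7]
orientation: [-3.082, -0.6, 0.003]
ft_force: [-0.4, 0.4, -0.5]
width: 15.2
t: 42.2
ee_pos: [542.6, 245.4, 183.7]
orientation: [-3.082, -0.6, 0.0]
ft_force: [-0.6, 0.0, -2.1]
width: 16.0
```

```bash
python3 -m inch '[{"tx":0,"ty":0,"tz":0.15,"ax":0,"ay":0,"az":0,"jaw":0},{"tx":0,"ty":0,"tz":0,"ax":0,"ay":0,"az":0,"jaw":0},{"tx":0,"ty":0,"tz":0,"ax":0,"ay":0,"az":0,"jaw":0}]'; python3 -m inch '[{"tx":0,"ty":0,"tz":0.05,"ax":0,"ay":0,"az":0,"jaw":0},{"tx":0,"ty":0,"tz":0,"ax":0,"ay":0,"az":0,"jaw":0},{"tx":0,"ty":0,"tz":0,"ax":0,"ay":0,"az":0,"jaw":0}]'
```

```text
t: 42.58
ee_pos: [542.5, 245.4, 182.0]
orientation: [-3.082, -0.6, 0.0]
ft_force: [0.1, 0.4, -1.0]
width: 15.4
t: 42.95
ee_pos: [542.7, 245.5, 181.9]
orientation: [-3.082, -0.6, -0.0]
ft_force: [-0.9, 0.2, 4.5]
width: 15.6
```

Floor contact at the expected height. Release, rise, move clear.

```bash
python3 -m inch '[{"tx":0,"ty":0,"tz":-0.03,"ax":0,"ay":0,"az":0,"jaw":0},{"tx":0,"ty":0,"tz":0,"ax":0,"ay":0,"az":0,"jaw":0.25},{"tx":0,"ty":0,"tz":0,"ax":0,"ay":0,"az":0,"jaw":0.25},{"tx":0,"ty":0,"tz":-0.8,"ax":0,"ay":0,"az":0,"jaw":0.25},{"tx":0,"ty":0,"tz":-2,"ax":0,"ay":0,"az":0,"jaw":0.25},{"tx":0,"ty":0,"tz":-4,"ax":0,"ay":0,"az":0,"jaw":0.25},{"tx":0,"ty":0,"tz":-5,"ax":0,"ay":0,"az":0,"jaw":0.25},{"tx":0,"ty":0,"tz":-2,"ax":0,"ay":0,"az":0,"jaw":0.25}]'; python3 -m inch '[{"tx":-1.9,"ty":4.6,"tz":0,"ax":0,"ay":0,"az":0,"jaw":0.25},{"tx":-1.9,"ty":4.6,"tz":0,"ax":0,"ay":0,"az":0,"jaw":0.25},{"tx":-1.9,"ty":4.6,"tz":0,"ax":0,"ay":0,"az":0,"jaw":0.25},{"tx":-1.9,"ty":4.6,"tz":0,"ax":0,"ay":0,"az":0,"jaw":0.25},{"tx":-1.9,"ty":4.6,"tz":0,"ax":0,"ay":0,"az":0,"jaw":0.25},{"tx":0,"ty":0,"tz":0,"ax":0,"ay":0,"az":0,"jaw":0.25},{"tx":0,"ty":0,"tz":0,"ax":0,"ay":0,"az":0,"jaw":0.25}]'
python3 - <<'E'
from caps import *
S={}
for c in('wrist','scene','side'):
    cal=viewer.get_calibration(c);im,d=viewer.get_image(c);P=cloud(c,d,cal); S[c]=im
    k=caps([P],207,222,(480,640,140,290)); print(c,len(k)); 
    for p in k: print(np.round(p,1),'%.1f'%np.hypot(*(p[:2]-[557,209.5])))
    Q=P.reshape(-1,3); q=Q[(abs(Q[:,0]-557)<65)&(abs(Q[:,1]-210)<65)]; print('top z',np.percentile(q[q[:,2]<240][:,2],99.8))
a=S['scene'][180:290,390:540];b=S['side'][170:320,160:340]
o=np.vstack([cv2.resize(a,(400,293)),cv2.resize(b,(400,300))])
save(o,'f.png')
E
```

```text
t: 43.95
ee_pos: [543.8, 245.6, 323.8]
orientation: [-3.081, -0.599, -0.007]
ft_force: [0.7, -0.5, -0.4]
width: 21.9
t: 44.82
ee_pos: [540.8, -3.5, 319.8]
orientation: [-3.082, -0.598, -0.0]
ft_force: [-0.2, -0.4, 0.2]
width: 22.0
wrist 4
[571.2 171.8   8.2] 40.4
[531.3 177.7   8.1] 40.9
[593.8 203.8   8.6] 37.2
[555.2 207.2   8.4] 2.9
top z 213.04638626880455
scene 7
[573.5 173.5   9. ] 39.6
[532.  179.7   9.2] 38.9
[595.7 204.7   8.9] 39.0
[556.4 209.7   8.3] 0.6
[518.3 215.8   8.5] 39.2
[581.5 239.6   8.4] 38.8
[542.3 245.7   8.8] 39.0
top z 215.0740400018586
side 7
[572.4 172.8   8.1] 39.9
[532.3 178.4   8.8] 39.7
[595.2 204.7   8.4] 38.5
[556.  208.4   8.4] 1.5
[517.1 214.8   8.1] 40.3
[580.1 238.8   8.3] 37.3
[542.3 244.2   8.9] 37.7
top z 213.63887402449782
```

View pics/f.png

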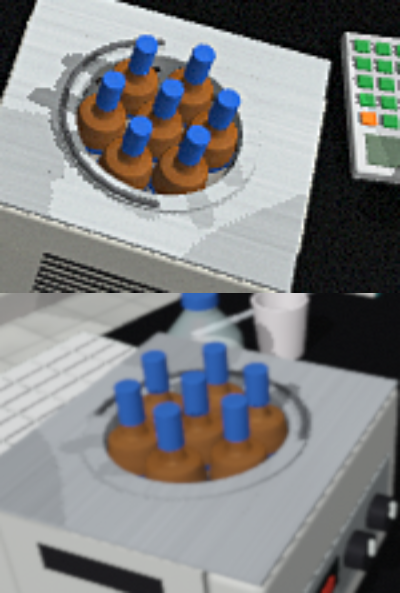

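All seven tubes stand in a hexagon with one in the middle, their cap tops level at about 212 mm. I'm handing the job in.

```bash
python3 -c "
from workcell import ctrl; print(ctrl.close_job())"
```

```text
the job is handed in; nothing more can be done
None
```

All seven blue-capped tubes now stand upright in the basket, one in the middle and six round it, and the job is handed in. The robot clock stood at about 45 s of the 72 s allowed.

- **Closing up:** I gripped one ring tube by its cap and slid it about 18 mm towards its neighbour, which left a gap wide enough for two tubes.
- **Bench tube:** I lowered it in by the cap until it touched the floor (about 12 N at most). It settled about 2 mm too far inward, so I gripped it again and nudged it outward.
- **Tray tube:** I lifted it by the body, stood it upright on the bench, gripped it again by the cap and lowered it in. It went in without pressing on its neighbours and touched the floor at the expected height, with about 4.5 N.

**Last checks:**
- The scene and side cameras each found seven caps with level tops. Cap tops read 207–215 mm against the expected 212 mm. Both pictures show the tubes upright.
- The wrist camera found only four of the seven caps from where the arm had moved to, so it does not confirm the full count.
- The cameras disagree by 1–3 mm on positions. One side-camera ring radius read 40.3 mm, just over the 39.5 mm that can physically fit, which I take as calibration error.
- I did not measure the orange-capped tube, the bottle and the beaker again at the end. I never touched them, and the bottle and beaker can be seen standing in the last side picture.

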